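# Dust off a tray of phone frames

### The job

Lay every phone frame from the foam stack in the hinged tray, face up, one to a dark pad and lined up with it. Then dust them off at two slopes: tip the tray up by its handle to 10 degrees and let go of it, press the air duster's cap right down and let it spring back, then do the same with the tray at 20 degrees (never past 30). Finally lower the tray gently until it is fully level, leaving every frame in place on its pad and the bottle, tin and tape roll undisturbed.

Things in the scene. Friction and masses are not known exactly. Their poses are not given: they have to be found in the camera images.
- frame1: phone frame with a handling grip: a flat dark metal plate 100 long (x) x 54 wide (y) x 8 mm thick, and clipped on the middle of its face an upright black block to grasp it by, 34 long (x) x 16 wide (y), its top 26 mm above the underside; 70 g; origin at the centre of the underside, z up out of its face. 4 to 6 frames (of frame1..frame6) are present, at the start on the foam stack; all are alike
- frame2: phone frame with a handling grip: a flat dark metal plate 100 long (x) x 54 wide (y) x 8 mm thick, and clipped on the middle of its face an upright black block to grasp it by, 34 long (x) x 16 wide (y), its top 26 mm above the underside; 70 g; origin at the centre of the underside, z up out of its face. 4 to 6 frames (of frame1..frame6) are present, at the start on the foam stack; all are alike
- frame3: phone frame with a handling grip: a flat dark metal plate 100 long (x) x 54 wide (y) x 8 mm thick, and clipped on the middle of its face an upright black block to grasp it by, 34 long (x) x 16 wide (y), its top 26 mm above the underside; 70 g; origin at the centre of the underside, z up out of its face. 4 to 6 frames (of frame1..frame6) are present, at the start on the foam stack; all are alike
- frame4: phone frame with a handling grip: a flat dark metal plate 100 long (x) x 54 wide (y) x 8 mm thick, and clipped on the middle of its face an upright black block to grasp it by, 34 long (x) x 16 wide (y), its top 26 mm above the underside; 70 g; origin at the centre of the underside, z up out of its face. 4 to 6 frames (of frame1..frame6) are present, at the start on the foam stack; all are alike
- frame5: phone frame with a handling grip: a flat dark metal plate 100 long (x) x 54 wide (y) x 8 mm thick, and clipped on the middle of its face an upright black block to grasp it by, 34 long (x) x 16 wide (y), its top 26 mm above the underside; 70 g; origin at the centre of the underside, z up out of its face. 4 to 6 frames (of frame1..frame6) are present, at the start on the foam stack; all are alike
- frame6: phone frame with a handling grip: a flat dark metal plate 100 long (x) x 54 wide (y) x 8 mm thick, and clipped on the middle of its face an upright black block to grasp it by, 34 long (x) x 16 wide (y), its top 26 mm above the underside; 70 g; origin at the centre of the underside, z up out of its face. 4 to 6 frames (of frame1..frame6) are present, at the start on the foam stack; all are alike
- foam: stack of white foam sheets, fixed, 290 (x) x 260 (y) x 36 mm high, origin at the centre of its underside; the frames start on its top, roughly along its y
- tray (a joint): angle of the hinged aluminium tray in rad: 0 = level (resting), grows as the side nearest the robot, with the handle, is raised; 10 degrees = 0.175, 20 degrees = 0.349. The stiff hinge (about 2 N m of friction) holds the tray where it is left. Inside 236 x 248 mm, rim 8 mm high; a 4 mm high rib parts the two rows of pads
- tray_hinge (a point): fixed point on the hinge axis, mid-width, at the far side of the tray, 20 mm above the bench; its y runs along the hinge axis, its x horizontally away from the handle. The tray floor is 4 mm above the axis when level
- tray_handle (a point): middle of the tray's handle: a level round black bar 12 mm thick, 130 mm long along the hinge direction, on two posts (at 55 mm to each side) over the near rim; when the tray is level it is 249.5 mm from the hinge point along -x and 62 mm above it. Moves with the tray
- place1 (a point): centre of a dark 104 x 58 mm pad on the tray floor, on its surface; x along the pad's length, z up out of the tray. Pads 1 to 3 form the row nearest the handle, 4 to 6 the row nearest the hinge; 74 mm between neighbours in a row, 118 mm between rows. Moves with the tray
- place2 (a point): centre of a dark 104 x 58 mm pad on the tray floor, on its surface; x along the pad's length, z up out of the tray. Pads 1 to 3 form the row nearest the handle, 4 to 6 the row nearest the hinge; 74 mm between neighbours in a row, 118 mm between rows. Moves with the tray
- place3 (a point): centre of a dark 104 x 58 mm pad on the tray floor, on its surface; x along the pad's length, z up out of the tray. Pads 1 to 3 form the row nearest the handle, 4 to 6 the row nearest the hinge; 74 mm between neighbours in a row, 118 mm between rows. Moves with the tray
- place4 (a point): centre of a dark 104 x 58 mm pad on the tray floor, on its surface; x along the pad's length, z up out of the tray. Pads 1 to 3 form the row nearest the handle, 4 to 6 the row nearest the hinge; 74 mm between neighbours in a row, 118 mm between rows. Moves with the tray
- place5 (a point): centre of a dark 104 x 58 mm pad on the tray floor, on its surface; x along the pad's length, z up out of the tray. Pads 1 to 3 form the row nearest the handle, 4 to 6 the row nearest the hinge; 74 mm between neighbours in a row, 118 mm between rows. Moves with the tray
- place6 (a point): centre of a dark 104 x 58 mm pad on the tray floor, on its surface; x along the pad's length, z up out of the tray. Pads 1 to 3 form the row nearest the handle, 4 to 6 the row nearest the hinge; 74 mm between neighbours in a row, 118 mm between rows. Moves with the tray
- cap (a joint): travel of the duster's sprung cap in m: 0 = up, 0.007 = fully down (about 7 N)
- cap_top (a point): centre of the top of the round white cap, 30 mm across, of the air duster, a can 60 mm across fixed upright on the bench; the cap's top is 172 mm above the bench and is pressed straight down
- bottle: bystander: green bottle 60 mm across, 190 mm high, origin at the centre of its underside
- tin: bystander: brass-coloured tin 76 mm across, 100 mm high, with tools standing in it up to 150 mm; origin at the centre of its underside
- tape: bystander: roll of tape lying flat, 90 mm across, 24 mm high, origin at the centre of its underside

How it is judged:
By the outcome, as a careful person would: the job done as asked, in the order asked, and still so for the second after the job is handed in, with the robot touching nothing.
Of frame1, frame2, frame3, frame4, frame5, frame6 only 4 to 6 are there at a start; the rules pass over those that are not, and their reading is None.
At some moment in a run one of frame1, frame2, frame3, frame4, frame5, frame6 may be knocked a few centimetres aside while the robot is not near it.
Once in a run the grip may slacken for a moment while it holds something.
It also fails if it takes over 208 s, if anything falls off the work surface, if the arm or the gripper's body presses on something with over 40 N, if the wrist force passes 120 N, or if a joint passes its speed limit or range.

### The arm

A 6-joint arm with a two-finger parallel gripper is mounted at the origin on the work surface. World frame = base frame: x ahead of the robot, y to its left, z up, the work surface at z = 0. Lengths are in m, angles in rad, forces in N, time in s.
With the tool pointing down it reaches from about 0.375 to 0.975 m from the base axis. Payload 3.8 kg.
Tool frame: the origin (TCP) lies between the finger pads; the fingertips stand 22 mm ahead of it and the grasp point (between the pads) lies 3 mm ahead of it; z points along the fingers, y is the line along which they close (so a half turn about z gives the same grasp; the last joint's range is limited). The gripper opens to 88 mm and grips with 3 to 60 N. Pads are 18 mm wide; open, the fingers measure 123 mm over their backs; the gripper's body (75 mm by 187 mm) begins 45 mm behind the grasp point.
Start: joints at [-1.17, 0.264, 1.604, -0, 1.274, -0.037], TCP at [0.286, -0.611, 0.261] pointing down, gripper open.
Joint ranges: [-2.63, 2.63], [-0.94, 2.18], [0.31, 2.57], [-1.31, 4.45], [0, 2.66], [-2.55, 2.55]. Speed limits (rad/s): [2.57, 2.57, 3.14, 3.14, 3.14, 3.14].

### API

Orientations are given as a unit quaternion [x, y, z, w].
In Python, from station import r gives the robot as it stands. The module is installed in compiled form; this text tells all that it offers.
- The arm moves only by the tool drive_tool, never from a script. Its argument "rows" is a list of rows, each a list of 4 numbers: the shift along the tool's x, y, z normalised to -1 to 1, where 1 is 0.15 m, then the turn about the tool's z normalised to -1 to 1, where 1 is pi rad. In form: [[tx, ty, tz, turn], ...]. A call has 1 to 8 rows; each row is the pose to reach, as a shift and turn from the pose commanded when the call began, along the tool's axes at that moment, turning the shorter way round; what a row does not reach only later rows make up. A row lasts 1/10 s, in which the tool goes at most 50 mm and 8.59 degrees, less where a joint would pass 70% of its speed; a pose out of reach is approached as far as the arm can. A call with a number of a shift or a turn outside -1 to 1 is refused whole. A call with a gripper value outside its range is refused whole. "grip" is the closure, from 0 (fully open) to 1 (shut), set as the call begins (left out, the last holds). The fingers move at their own pace and stop on an object; "newtons" is the grip in N (left out, the last holds). Time passes only in rows, so rows that repeat a pose let the fingers close. It gives the time, the measured TCP pose, the force, the opening and the grip force at its end, in the units of the state.
- r.read_state(): the state, without advancing time (a new reading comes with each control period).
- r.read_camera(name): name is "side" or "top" or "wrist"; returns the picture (400x640x3 uint8, blue, green, red); there is no depth.
- r.camera_info(name): a dict with "camera_matrix" (3x3 intrinsics, pixels), "D" ([k1, k2, p1, p2, k3] as OpenCV has them; the pictures are not rectified), "R" (3x3) and "t" (3): a world point X has camera coordinates R X + t; the wrist camera has in their place "T_tool_cam" (4x4, takes a point from camera to tool coordinates, whose origin is the TCP and whose axes are the flange's). Camera axes: x right, y down, z forward; pixel columns grow to the right and rows downward; lengths in m; the calibration is good to about 2 mm. A picture is of the moment at which its call begins: read the wrist's pose just before it. camera_info takes no time and is no camera call.
- r.sign_off(): hands the job in; it is judged then, once.
The state is a dict: "clock": time; "qpos": joint angles; "joint_vel": joint speeds; "tau": joint torques, N m; "ee_pos": TCP position; "ee_rot": TCP orientation; "contact_force": force on the tool from outside, world axes, zero at the start; "torque": the same for the moment, N m; "opening": finger opening in m; "grasp_force": force on a finger pad.
Only numpy, scipy, OpenCV 4.12 (cv2) and the standard library are available. Lean on these libraries where they do the work, as an engineer would, in place of code of your own. Each camera call takes 0.05 s, during which the arm holds its last target. There are 200 camera calls.

## Working session

There is one attempt and no reset: what is moved stays moved. The work goes in short steps, Python scripts to look and compute and a tool call to move; the robot and the scene stay as the last step left them, time stands still between calls to the robot, and variables do not carry over. Pictures are saved under pics/ and viewed, at most 14 in all, crops included, and the job is handed in when it is done.

Besides the shell and the picture viewer there is one more tool, called after "Request:" as name([rows], argument=value, ...), one row to a line, values as JSON. drive_tool: Moves the arm, as the interface text tells. Scaled input: -1 to 1 covers 0.15 m each way for a shift and pi rad each way for a turn. Its arguments: {"type":"object","properties":{"rows":{"type":"array","items":{"type":"array","items":{"type":"number"}}},"grip":{"type":"number"},"newtons":{"type":"number"}},"required":["rows"]}

```bash
mkdir -p pics
python3 - <<'E'
from station import r
import cv2
s=r.read_state();print({k:s[k] for k in('clock','ee_pos','ee_rot','opening')})
for n in('top','side'):
    cv2.imwrite(f'pics/{n}0.png',r.read_camera(n));i=r.camera_info(n);print(n,i)
print(r.camera_info('wrist'))
E
```

```text
{'clock': 0.0, 'ee_pos': array([ 0.28588871, -0.61075325,  0.25939576]), 'ee_rot': array([ 9.76142209e-01,  2.17129405e-01, -1.97568384e-04, -1.08213503e-03]), 'opening': 0.0879169918452853}
top {'camera_matrix': array([[429.20554173,   0.        , 318.58104213],
       [  0.        , 429.20554173, 203.07953368],
       [  0.        ,   0.        ,   1.        ]]), 'D': array([0.00739304, 0.        , 0.        , 0.        , 0.        ]), 'R': array([[ 0.013324  , -0.99975272,  0.01780346],
       [-0.99458481, -0.01508626, -0.10282732],
       [ 0.10307048, -0.01633698, -0.99453988]]), 't': array([-0.01031323,  0.56090048,  1.30477185])}
side {'camera_matrix': array([[444.20889849,   0.        , 318.69462053],
       [  0.        , 444.20889849, 190.96912866],
       [  0.        ,   0.        ,   1.        ]]), 'D': array([0.03437154, 0.        , 0.        , 0.        , 0.        ]), 'R': array([[-0.94422738, -0.32879855,  0.01806031],
       [-0.24825908,  0.67476147, -0.69502833],
       [ 0.21633791, -0.66074842, -0.71875548]]), 't': array([0.52185338, 0.23411226, 1.34353105])}
{'camera_matrix': array([[308.02802047,   0.        , 321.36102338],
       [  0.        , 308.02802047, 199.38233768],
       [  0.        ,   0.        ,   1.        ]]), 'D': array([0.00572375, 0.        , 0.        , 0.        , 0.        ]), 'T_tool_cam': array([[ 2.87019762e-05, -9.57573961e-01, -2.88187627e-01,
         7.51388459e-02],
       [ 9.99999847e-01,  1.86642573e-04, -5.20570913e-04,
        -8.11206829e-04],
       [ 5.52273232e-04, -2.88187568e-01,  9.57573820e-01,
        -1.24820452e-01],
       [ 0.00000000e+00,  0.00000000e+00,  0.00000000e+00,
         1.00000000e+00]])}
```

View pics/top0.png

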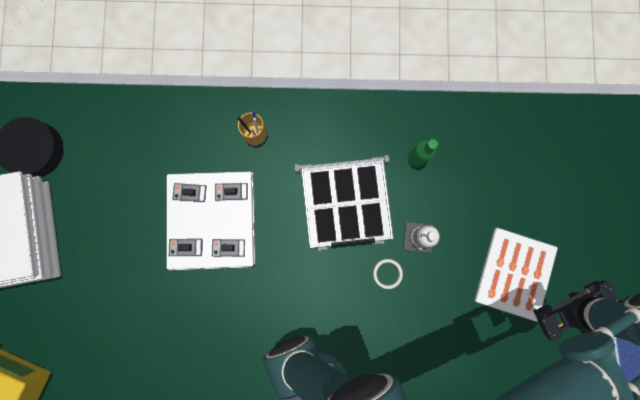

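View pics/side0.png

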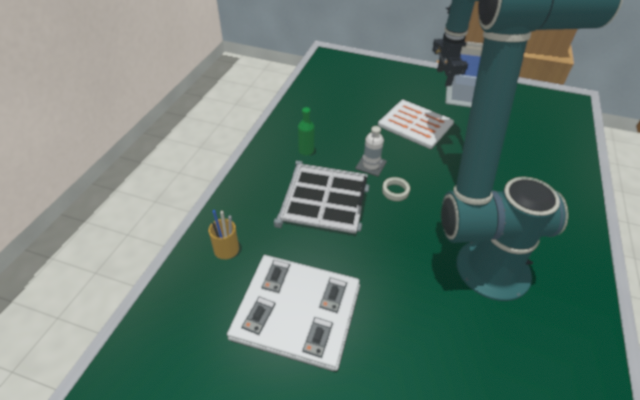

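The top view shows four frames on the foam, at pixels (189,191), (231,190), (185,247) and (228,247). The tray spans roughly (303–392, 160–248) with its handle at (350,243), the cap is near (430,235), and the tape is at (388,274). The side view shows the same layout.

```bash
cat > h.py <<'E'
from station import r
import cv2, numpy as np
from scipy.spatial.transform import Rotation as R
def cam(name):
    i=r.camera_info(name); K,D=i['camera_matrix'],i['D']
    if name=='wrist':
        s=r.read_state(); T=np.eye(4);T[:3,:3]=R.from_quat(s['ee_rot']).as_matrix();T[:3,3]=s['ee_pos']
        M=T@i['T_tool_cam']; return K,D,M[:3,:3].T,-M[:3,:3].T@M[:3,3]
    return K,D,i['R'],np.array(i['t'])
def snap(name,f=None):
    c=cam(name); im=r.read_camera(name)
    if f: cv2.imwrite(f'pics/{f}.png',im)
    return im,c
def p2w(px,z,c):
    K,D,Rm,t=c; u=cv2.undistortPoints(np.float64(px).reshape(-1,1,2),K,D)[:,0]
    d=np.c_[u,np.ones(len(u))]@Rm; o=-Rm.T@t; z=np.broadcast_to(z,len(d))
    return o+d*((z-o[2])/d[:,2])[:,None]
def w2p(X,c):
    K,D,Rm,t=c; return cv2.projectPoints(np.float64(X).reshape(-1,3),cv2.Rodrigues(Rm)[0],t,K,D)[0][:,0]
def pose():
    s=r.read_state(); x=R.from_quat(s['ee_rot']).as_matrix()[:,0]
    return s['ee_pos'],np.degrees(np.arctan2(x[1],x[0])),s
def to(x,y,z,yaw):
    """normalised row from current pose"""
    p,a,s=pose(); d=R.from_quat(s['ee_rot']).as_matrix().T@(np.array([x,y,z])-p)/.15
    print('row',d.round(3),'turn',round(((a-yaw+180)%360-180)/180,4),'at',p.round(4),'yaw',round(a,2),'F',np.round(s['contact_force'],1),'open',round(s['opening'],4),'t',round(s['clock'],1))
E
python3 - <<'E'
from h import *
c=cam('top')
P=lambda n,px,z:print(n,p2w(px,z,c)[:,:2].round(3).tolist())
P('frames',[[189,191],[231,190],[185,247],[228,247]],.06)
P('tray corners',[[303,169],[384,163],[392,240],[311,248]],.03)
P('handle',[[330,245],[372,241]],.085)
P('cap',[[432,235]],.172);P('bottle',[[420,158]],0.02);P('tin',[[252,132]],.1);P('tape',[[388,274]],.02)
to(.55,.0,.35,90)
E
```

```text
frames [[0.589, 0.391], [0.594, 0.264], [0.42, 0.395], [0.422, 0.267]]
tray corners [[0.667, 0.048], [0.691, -0.206], [0.45, -0.23], [0.422, 0.019]]
handle [[0.431, -0.037], [0.445, -0.161]]
cap [[0.462, -0.315]]
bottle [[0.711, -0.323]]
tin [[0.764, 0.2]]
tape [[0.345, -0.219]]
row [ 3.321 -2.943 -0.597] turn -0.3606 at [ 0.2859 -0.6108  0.2595] yaw 25.08 F [ 0.6 -0.1 -0.2] open 0.0881 t 0.1
```

Request:
drive_tool([
  [0,0,-0.6,-0.1],
  [0.3,-0.2,-0.6,-0.2],
  [1,-0.88,-0.6,-0.36],
  [1,-0.88,-0.6,-0.36],
  [1,-0.88,-0.6,-0.36],
  [1,-0.88,-0.6,-0.36],
  [1,-0.88,-0.6,-0.36],
  [1,-0.88,-0.6,-0.36],
], grip=0.4)

```text
clock: 0.9
ee_pos: [0.3663, -0.4271, 0.3505]
ee_rot: [0.706, 0.709, -0.0, -0.0]
contact_force: [0.8, -0.2, -0.8]
opening: 0.0527
grasp_force: 0.0
```

Request:
drive_tool([
  [1,1,0,0],
  [1,1,0,0],
  [1,1,0,0],
  [1,1,0,0],
  [1,1,0,0],
  [1,1,0,0],
])

```text
clock: 1.5
ee_pos: [0.5172, -0.2769, 0.35]
ee_rot: [0.707, 0.708, -0.0, -0.001]
contact_force: [-1.3, -1.0, 0.3]
opening: 0.0528
grasp_force: 0.0
```

Run:
```python
from h import *
to(.45,.33,.35,90)
```

```text
row [ 4.047e+00 -4.420e-01  3.000e-03] turn 0.0005 at [ 0.5172 -0.2769  0.35  ] yaw 90.09 F [-1.3 -1.   0.3] open 0.0528 t 1.5
```

Request:
drive_tool([
  [1,0.2,0,0],
  [1,0.2,0,0],
  [1,0.2,0,0],
  [1,0.2,0,0],
])

```text
clock: 1.9
ee_pos: [0.5464, -0.1255, 0.3507]
ee_rot: [0.707, 0.708, 0.0, -0.001]
contact_force: [0.2, -0.7, 0.3]
opening: 0.0527
grasp_force: 0.0
```

Request:
drive_tool([
  [0.5,0,0,0],
  [0.5,0,0,0],
  [0.5,0,0,0],
  [0.5,0,0,0],
])

```text
clock: 2.3
ee_pos: [0.5464, -0.0552, 0.3507]
ee_rot: [0.708, 0.706, -0.001, 0.0]
contact_force: [-0.1, -1.0, 0.0]
opening: 0.0527
grasp_force: 0.0
```

Run:
```python
from h import *
im,c=snap('wrist','wt');np.savez('wt.npz',im=im,K=c[0],D=c[1],R=c[2],t=c[3])
```

Request:
drive_tool([
  [1,0,0,0],
  [1,-0.2,0,0],
  [1,-0.2,0,0],
  [1,-0.2,0,0],
])

```text
clock: 2.75
ee_pos: [0.5161, 0.0987, 0.3508]
ee_rot: [0.707, 0.707, 0.0, -0.001]
contact_force: [0.4, -0.5, -0.4]
opening: 0.0527
grasp_force: 0.0
```

Request:
drive_tool([
  [1,-0.2,0,0],
  [1,-0.2,0,0],
  [1,-0.2,0,0],
  [1,-0.2,0,0],
])

```text
clock: 3.15
ee_pos: [0.4873, 0.249, 0.3505]
ee_rot: [0.707, 0.707, 0.0, -0.001]
contact_force: [0.0, -0.7, -0.2]
opening: 0.0528
grasp_force: 0.0
```

Request:
drive_tool([
  [0.8,0,0,0],
  [0.8,0,0,0],
  [0.8,0,0,0],
  [0.8,0,0,0],
  [0.8,0,0,0],
])

```text
clock: 3.65
ee_pos: [0.4887, 0.3647, 0.3503]
ee_rot: [0.708, 0.706, -0.001, 0.001]
contact_force: [0.1, -1.0, 0.1]
opening: 0.053
grasp_force: 0.0
```

Run:
```python
from h import *
im,c=snap('wrist','wf');np.savez('wf.npz',im=im,K=c[0],D=c[1],R=c[2],t=c[3]);print(pose()[:2])
```

```text
(array([0.4885768 , 0.36441076, 0.3504651 ]), np.float64(89.78630978122192))
```

View pics/wt.png

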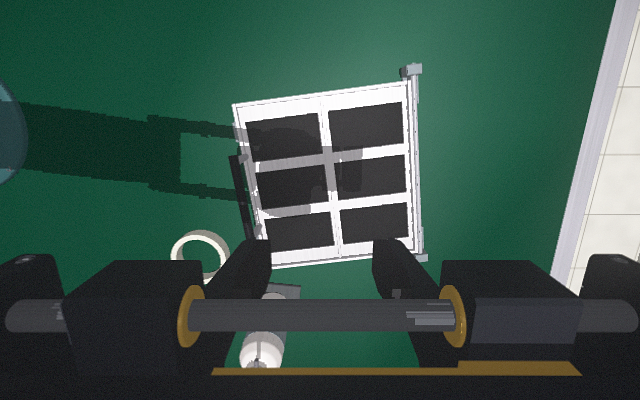

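View pics/wf.png

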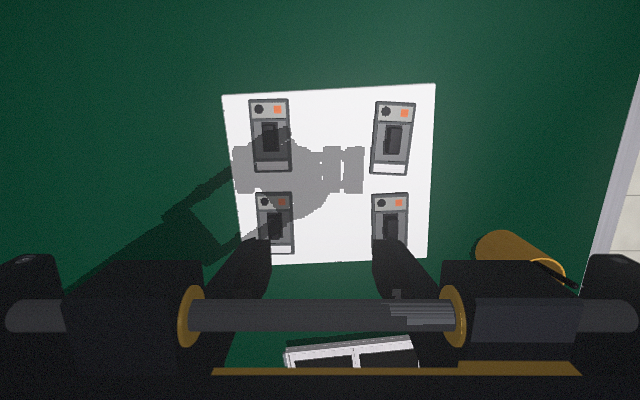

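The wrist view over the tray shows six pads in a 2x3 grid between about (246,113) and (407,252), with the handle at (245,200) and the cap at (262,345). The view over the foam shows four frames centred near (269,135), (393,138), (274,222) and (390,220), all facing the same way. The lower two are partly hidden by the fingers.

Run:
```python
from h import *
from scipy.optimize import least_squares
def load(f): d=np.load(f);return d['im'],(d['K'],d['D'],d['R'],d['t'])
im,c=load('wt.npz'); g=cv2.cvtColor(im,cv2.COLOR_BGR2GRAY)
m=np.zeros_like(g);cv2.fillPoly(m,[np.array([[240,112],[405,88],[414,250],[268,262]])],255)
d=((g<85)&(m>0)).astype(np.uint8);d=cv2.morphologyEx(d,cv2.MORPH_OPEN,np.ones((3,3)))
n,l,st,ce=cv2.connectedComponentsWithStats(d)
C=[];
for i in range(1,n):
    if st[i,4]>800:
        rc=cv2.minAreaRect(np.argwhere(l==i)[:,::-1].astype(np.float32)); w=p2w([rc[0]],.0245,c)[0]
        b=p2w(cv2.boxPoints(rc),.0245,c);print('pad',st[i,4],np.round(rc[0],1),w.round(4),np.linalg.norm(b[0]-b[1]).round(3),np.linalg.norm(b[1]-b[2]).round(3));C.append(w[:2])
C=np.array(C)
G=np.array([[x,y] for x in(-59,59) for y in(-74,0,74)])/1e3
def T(p):a=p[2];return G@np.array([[np.cos(a),np.sin(a)],[-np.sin(a),np.cos(a)]])+p[:2]
def f(p):
    q=T(p);return np.concatenate([c_-q[np.argmin(np.linalg.norm(q-c_,axis=1))] for c_ in C])
s=least_squares(f,[*C.mean(0),-.1],loss='soft_l1',f_scale=.002);print('tray',s.x.round(4),np.degrees(s.x[2]),(s.fun*1e3).round(1));np.save('tray.npy',s.x);print(T(s.x).round(4))
im,c=load('wf.npz'); g=cv2.cvtColor(im,cv2.COLOR_BGR2GRAY)
for k,(x,y,w,h) in enumerate([(244,94,52,82),(364,96,56,82),(250,188,52,70),(366,188,46,60)]):
    s=g[y:y+h,x:x+w]; d=(s<115).astype(np.uint8)
    n,l,st,ce=cv2.connectedComponentsWithStats(d);i=1+np.argmax(st[1:,4])
    rc=cv2.minAreaRect(np.argwhere(l==i)[:,::-1].astype(np.float32)+[x,y]); b=cv2.boxPoints(rc);W=p2w(b,.044,c)
    print('frame',k,W.mean(0)[:2].round(4),np.round(rc,1) if 0 else rc,np.linalg.norm(W[0]-W[1]).round(3),np.linalg.norm(W[1]-W[2]).round(3))
    bl=((s<48)).astype(np.uint8);cv2.imwrite(f'pics/_{k}.png',np.hstack([s,bl*255]))
cv2.imwrite('pics/fz.png',cv2.resize(im[90:265,225:440],None,fx=3.4,fy=3.4,interpolation=cv2.INTER_CUBIC))
```

```text
pad 2956 [366.6 126.6] [ 0.6111 -0.0074  0.0245] 0.103 0.057
pad 2883 [283.9 137.4] [ 0.4926 -0.0222  0.0245] 0.103 0.057
pad 2542 [370.5 176.8] [ 0.6198 -0.0806  0.0245] 0.102 0.057
pad 2516 [291.8 186.8] [ 0.5017 -0.0958  0.0245] 0.103 0.057
pad 2663 [374.4 229.3] [ 0.6298 -0.1651  0.0245] 0.102 0.083
pad 2265 [297.8 236.5] [ 0.5088 -0.1771  0.0245] 0.107 0.074
tray [ 0.5606 -0.0895  0.1182] 6.775201263854319 [ 0.6  1.6 -0.7  0.7  0.6  1.9 -0.4  0.6  1.8 -9.2 -2.  -7.2]
[[ 0.5108 -0.1699]
 [ 0.5021 -0.0964]
 [ 0.4933 -0.0229]
 [ 0.628  -0.156 ]
 [ 0.6192 -0.0825]
 [ 0.6105 -0.009 ]]Traceback (most recent call last):
  File "<stdin>", line 23, in <module>
cv2.error: OpenCV(4.12.0) /io/opencv/modules/imgproc/src/convhull.cpp:143: error: (-215:Assertion failed) total >= 0 && (depth == CV_32F || depth == CV_32S) in function 'convexHull'
```

Run:
```python
from h import *
C=np.array([[.4926,-.0222],[.5017,-.0958],[.6111,-.0074],[.6198,-.0806]]);G=np.array([[-59,74],[-59,0],[59,74],[59,0]])/1e3
a=np.radians(7.05);Rm=np.array([[np.cos(a),-np.sin(a)],[np.sin(a),np.cos(a)]])
o=(C-G@Rm.T).mean(0);np.save('tray.npy',[*o,a]);print('tray',o.round(4),(C-G@Rm.T-o).round(4).tolist())
d=np.load('wf.npz');im=d['im'];c=(d['K'],d['D'],d['R'],d['t']); g=cv2.cvtColor(im,cv2.COLOR_BGR2GRAY)
for k,(x,y,w,h) in enumerate([(244,94,52,82),(364,96,56,82),(250,188,52,70),(366,188,46,60)]):
    s=g[y:y+h,x:x+w]; q=(s<115).astype(np.uint8)
    n,l,st,ce=cv2.connectedComponentsWithStats(q);i=1+np.argmax(st[1:,4])
    rc=cv2.minAreaRect((np.argwhere(l==i)[:,::-1]+[x,y]).astype(np.float32)); W=p2w(cv2.boxPoints(rc),.044,c)
    e=[W[1]-W[0],W[2]-W[1]];L=max(e,key=np.linalg.norm)
    print('frame',k,W.mean(0)[:2].round(4),'ang',np.degrees(np.arctan2(L[1],L[0])).round(1),[np.linalg.norm(v).round(3) for v in e])
cv2.imwrite('pics/fz.png',cv2.resize(im[90:265,225:440],None,fx=3.4,fy=3.4,interpolation=cv2.INTER_CUBIC))
```

```text
tray [ 0.5608 -0.0882] [[-0.0006, -0.0002], [-0.0006, -0.0003], [0.0008, 0.0001], [0.0004, 0.0004]]
frame 0 [0.4188 0.4007] ang -87.6 [np.float64(0.053), np.float64(0.101)]
frame 1 [0.5857 0.3964] ang 86.7 [np.float64(0.1), np.float64(0.054)]
frame 2 [0.4145 0.27  ] ang 86.0 [np.float64(0.106), np.float64(0.064)]
frame 3 [0.5894 0.2773] ang -85.6 [np.float64(0.052), np.float64(0.088)]
```

View pics/fz.png

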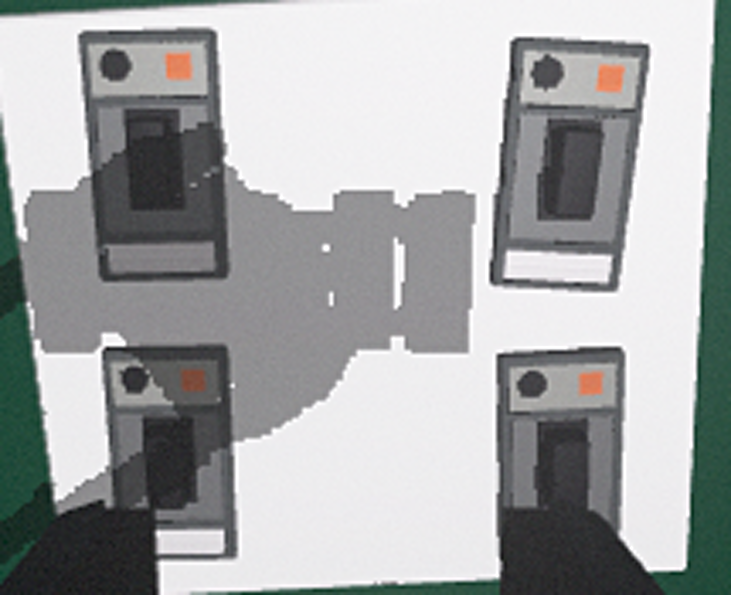

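Run:
```python
from h import *
to(.4188,.4007,.15,92.4);to(.4188,.4007,.0680,92.4)
```

```text
row [ 0.242 -0.466  1.336] turn -0.0145 at [0.4886 0.3644 0.3505] yaw 89.79 F [-0.8  0.  -0.3] open 0.053 t 3.7
row [ 0.243 -0.466  1.883] turn -0.0145 at [0.4886 0.3644 0.3505] yaw 89.79 F [-0.8  0.  -0.3] open 0.053 t 3.7
```

Request:
drive_tool([
  [0.24,-0.465,0.3,-0.0145],
  [0.24,-0.465,0.6,-0.0145],
  [0.24,-0.465,1,-0.0145],
  [0.24,-0.465,1,-0.0145],
  [0.24,-0.465,1,-0.0145],
])

```text
clock: 4.2
ee_pos: [0.4151, 0.3984, 0.1952]
ee_rot: [0.692, 0.722, -0.006, -0.0]
contact_force: [0.0, -0.4, -0.4]
opening: 0.0535
grasp_force: 0.0
```

Request:
drive_tool([
  [0,0,0.3,0],
  [0,0,0.6,0],
  [0,0,0.6,0],
  [0,0,0.6,0],
])

```text
clock: 4.6
ee_pos: [0.4192, 0.4022, 0.1124]
ee_rot: [0.692, 0.722, 0.0, 0.0]
contact_force: [0.7, 0.3, 0.2]
opening: 0.0526
grasp_force: 0.0
```

Run:
```python
from h import *
im,c=snap('wrist','w1');to(.4188,.4007,.068,92.4)
```

```text
row [-0.018 -0.011  0.306] turn 0.0002 at [0.4201 0.4033 0.1138] yaw 92.43 F [0.6 0.3 0.3] open 0.0526 t 4.7
```

View pics/w1.png

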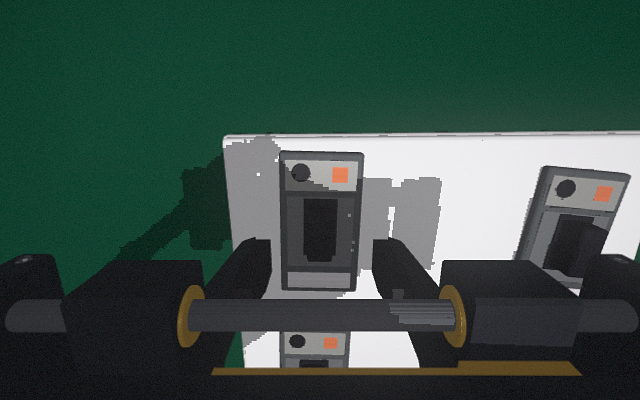

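The frame lies between the fingers, with plate corners near (281,151), (363,155), (356,290) and (281,287). I'll check it against the model.

```bash
cat >> h.py <<'E'
def rectfit(px,z,c):
    W=p2w(px,z,c);v=(W[0]+W[1]-W[2]-W[3])/2
    print('rect ctr',W.mean(0)[:2].round(4),'yaw',np.degrees(np.arctan2(v[1],v[0])).round(2),'L',np.linalg.norm(v).round(4),'Wd',(np.linalg.norm(W[0]-W[1])).round(4));return W.mean(0)
E
python3 - <<'E'
from h import *
c=cam('wrist');rectfit([[281,151],[363,155],[356,290],[281,287]],.044,c)
to(.4188,.4007,.068,92.4)
E
```

```text
rect ctr [0.42   0.4022] yaw 90.98 L 0.0977 Wd 0.0518
row [-0.018 -0.011  0.306] turn 0.0002 at [0.4201 0.4033 0.1138] yaw 92.43 F [0.6 0.3 0.3] open 0.0526 t 4.7
```

Request:
drive_tool([
  [-0.01,-0.005,0.15,0.002],
  [-0.01,-0.005,0.3,0.002],
  [-0.01,-0.005,0.3,0.002],
  [-0.01,-0.005,0.3,0.002],
  [-0.01,-0.005,0.3,0.002],
])

```text
clock: 5.15
ee_pos: [0.4189, 0.4024, 0.0685]
ee_rot: [0.694, 0.72, 0.002, 0.0]
contact_force: [0.3, 0.8, 0.3]
opening: 0.0529
grasp_force: 0.0
```

Request:
drive_tool([
  [0,0,0,0],
  [0,0,0,0],
  [0,0,0,0],
  [0,0,0,0],
  [0,0,0,0],
  [0,0,0,0],
], grip=1, newtons=30)

```text
clock: 5.75
ee_pos: [0.4177, 0.4016, 0.0664]
ee_rot: [0.694, 0.72, 0.001, -0.0]
contact_force: [-1.1, -0.7, 5.4]
opening: 0.0155
grasp_force: 31.2
```

Request:
drive_tool([
  [0,0,-0.1,0],
  [0,0,-0.3,0],
  [0,0,-0.5,0],
  [0,0,-0.7,0],
  [0,0,-0.7,0],
  [0,0,-0.7,0],
])

```text
clock: 6.35
ee_pos: [0.4176, 0.4014, 0.1716]
ee_rot: [0.694, 0.72, 0.001, 0.0]
contact_force: [-0.0, -0.1, -1.3]
opening: 0.016
grasp_force: 30.5
```

Run:
```python
from h import *
t=np.load('tray.npy');a=t[2];Rm=np.array([[np.cos(a),-np.sin(a)],[np.sin(a),np.cos(a)]])
for n,g in{6:(59,74),5:(59,0),4:(59,-74),3:(-59,74),2:(-59,0),1:(-59,-74)}.items():
    q=t[:2]+Rm@np.array(g)/1e3;print(n,q.round(4));to(*q,.10,7.05)
```

```text
6 [ 0.6103 -0.0075]
row [-2.772  1.181  0.476] turn 0.4727 at [0.4176 0.4014 0.1716] yaw 92.14 F [-0.  -0.1 -1.3] open 0.016 t 6.3
5 [ 0.6194 -0.081 ]
row [-3.264  1.224  0.475] turn 0.4727 at [0.4176 0.4014 0.1716] yaw 92.14 F [-0.  -0.1 -1.3] open 0.016 t 6.3
4 [ 0.6285 -0.1544]
row [-3.755  1.266  0.475] turn 0.4727 at [0.4176 0.4014 0.1716] yaw 92.14 F [-0.  -0.1 -1.3] open 0.016 t 6.3
3 [ 0.4932 -0.022 ]
row [-2.84   0.398  0.475] turn 0.4727 at [0.4176 0.4014 0.1716] yaw 92.14 F [-0.  -0.1 -1.3] open 0.016 t 6.3
2 [ 0.5023 -0.0955]
row [-3.331  0.44   0.474] turn 0.4727 at [0.4176 0.4014 0.1716] yaw 92.14 F [-0.  -0.1 -1.3] open 0.016 t 6.3
1 [ 0.5114 -0.1689]
row [-3.823  0.482  0.474] turn 0.4727 at [0.4176 0.4014 0.1716] yaw 92.14 F [-0.  -0.1 -1.3] open 0.016 t 6.3
```

Request:
drive_tool([
  [-0.3,0.1,0,0],
  [-0.6,0.2,0,0],
  [-0.9,0.35,0,0],
  [-1,0.4,0,0],
])

```text
clock: 6.75
ee_pos: [0.4826, 0.2495, 0.1683]
ee_rot: [0.695, 0.719, -0.002, -0.0]
contact_force: [-0.2, 0.5, -0.5]
opening: 0.0157
grasp_force: 30.7
```

Request:
drive_tool([
  [-0.3,0.1,0,0],
  [-0.6,0.2,0,0],
  [-0.9,0.35,0,0],
  [-1,0.4,0,0],
])

```text
clock: 7.15
ee_pos: [0.5484, 0.102, 0.1686]
ee_rot: [0.695, 0.719, -0.002, -0.0]
contact_force: [0.4, 0.0, -0.6]
opening: 0.0154
grasp_force: 30.7
```

Request:
drive_tool([
  [-0.3,0.1,0,0.04],
  [-0.6,0.2,0,0.09],
  [-0.9,0.35,0,0.13],
  [-1,0.4,0,0.18],
  [-1,0.4,0,0.22],
  [-1,0.4,0,0.27],
  [-1,0.4,0,0.31],
  [-1,0.4,0,0.36],
])

```text
clock: 7.95
ee_pos: [0.6126, -0.0412, 0.1683]
ee_rot: [0.972, 0.237, -0.002, -0.001]
contact_force: [-0.3, 0.5, -1.3]
opening: 0.0154
grasp_force: 30.7
```

Run:
```python
from h import *
to(.6285,-.1544,.10,7.05)
```

```text
row [-0.251  0.72   0.455] turn 0.1131 at [ 0.6126 -0.0412  0.1683] yaw 27.4 F [-0.3  0.5 -1.3] open 0.0154 t 8.0
```

Request:
drive_tool([
  [-0.1,0.3,0,0.04],
  [-0.25,0.72,0,0.08],
  [-0.25,0.72,0.2,0.113],
  [-0.25,0.72,0.35,0.113],
  [-0.25,0.72,0.35,0.113],
  [-0.25,0.72,0.35,0.113],
])

```text
clock: 8.55
ee_pos: [0.6297, -0.154, 0.1163]
ee_rot: [0.998, 0.065, -0.002, -0.001]
contact_force: [0.6, -0.2, -0.1]
opening: 0.0158
grasp_force: 30.8
```

Run:
```python
from h import *
im,c=snap('wrist','w2');to(.6285,-.1544,.0565,7.05);print(w2p([[.6285,-.1544,.0245]],c))
```

```text
row [-0.015  0.001  0.409] turn 0.0022 at [ 0.6308 -0.154   0.1179] yaw 7.45 F [ 0.6 -0.3 -0.3] open 0.0158 t 8.6
[[323.46875515 212.8706525 ]]
```

View pics/w2.png

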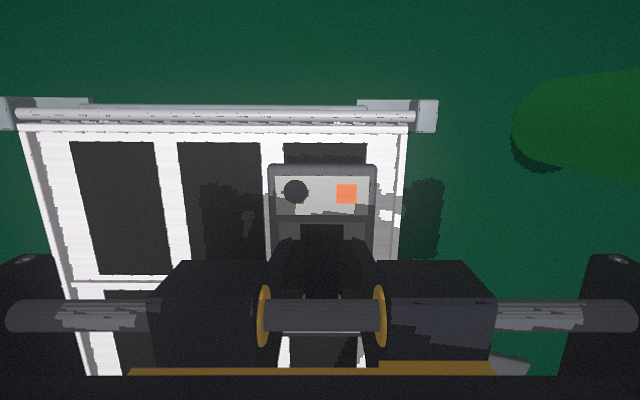

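The held frame's front edge runs (268,165)–(376,165). The far pad edges are at (284,143)–(367,143) for pad 4 and (70,142)–(154,142) for pad 6. I'll compare them numerically.

Run:
```python
from h import *
c=cam('wrist');p,a,s=pose();Rt=R.from_quat(s['ee_rot']).as_matrix()
W=p2w([[268,165],[376,165]],p[2]-.0235,c);print('frame front in tool',((W-p)@Rt).round(4))
t=np.load('tray.npy');Rm=R.from_euler('z',t[2]).as_matrix()[:2,:2]
W=p2w([[284,143],[367,143],[70,142],[154,142],[178,142],[262,142],[107,275],[169,275]],.0245,c)
print('pad far corners in tray frame',((W[:,:2]-t[:2])@Rm).round(4).tolist())
```

```text
frame front in tool [[ 0.0477 -0.027   0.0235]
 [ 0.0477  0.0255  0.0234]]
pad far corners in tray frame [[0.1115, -0.0462], [0.1119, -0.1044], [0.111, 0.1031], [0.1115, 0.0447], [0.1116, 0.0279], [0.1121, -0.0308], [0.0062, 0.0977], [0.0065, 0.0485]]
```

Request:
drive_tool([
  [-0.007,0.006,0.1,0.002],
  [-0.007,0.006,0.2,0.002],
  [-0.007,0.006,0.3,0.002],
  [-0.007,0.006,0.38,0.002],
  [-0.007,0.006,0.41,0.002],
  [-0.007,0.006,0.41,0.002],
  [-0.007,0.006,0.41,0.002],
])

```text
clock: 9.3
ee_pos: [0.6302, -0.1559, 0.0565]
ee_rot: [0.998, 0.061, 0.0, 0.0]
contact_force: [0.0, -0.2, 0.2]
opening: 0.016
grasp_force: 30.9
```

Run:
```python
from h import *
to(.6297,-.1549,.055,7.05)
```

```text
row [-0.003 -0.007  0.01 ] turn -0.0001 at [ 0.6302 -0.1559  0.0565] yaw 7.04 F [ 0.  -0.2  0.2] open 0.016 t 9.3
```

Request:
drive_tool([
  [-0.003,-0.006,0.006,0],
  [-0.003,-0.006,0.012,0],
  [-0.003,-0.006,0.012,0],
])

```text
clock: 9.6
ee_pos: [0.6295, -0.155, 0.055]
ee_rot: [0.998, 0.061, 0.0, 0.0]
contact_force: [-0.3, -0.2, -0.2]
opening: 0.0157
grasp_force: 30.9
```

Request:
drive_tool([
  [0,0,0,0],
  [0,0,0,0],
  [0,0,0,0],
  [0,0,0,0],
], grip=0.5)

```text
clock: 10.0
ee_pos: [0.6296, -0.1551, 0.055]
ee_rot: [0.998, 0.061, 0.0, 0.0]
contact_force: [-0.8, -0.5, -0.1]
opening: 0.0436
grasp_force: 0.0
```

Request:
drive_tool([
  [0,0,-0.1,0],
  [0,0,-0.3,0],
  [0,0,-0.6,0],
  [0,0,-1,0],
  [0,0,-1,0],
])

```text
clock: 10.5
ee_pos: [0.6336, -0.1562, 0.2143]
ee_rot: [0.998, 0.061, 0.006, 0.002]
contact_force: [0.5, -0.8, 0.3]
opening: 0.0441
grasp_force: 0.0
```

Request:
drive_tool([
  [0,-0.3,-0.3,-0.04],
  [0,-0.6,-0.6,-0.09],
  [0,-0.9,-1,-0.13],
  [0,-1,-1,-0.18],
  [0,-1,-1,-0.22],
  [0,-1,-1,-0.27],
  [0,-1,-1,-0.31],
  [0,-1,-1,-0.36],
])

```text
clock: 11.3
ee_pos: [0.6109, -0.0058, 0.3556]
ee_rot: [0.81, 0.586, 0.0, 0.0]
contact_force: [-0.1, -0.7, 0.2]
opening: 0.044
grasp_force: 0.0
```

Run:
```python
from h import *
snap('wrist','w3');to(.5,.36,.35,90)
```

```text
row [ 2.095 -1.451  0.036] turn -0.0993 at [ 0.6108 -0.0059  0.3554] yaw 72.13 F [ 0.  -0.5 -0.1] open 0.0442 t 11.3
```

Run:
```python
from h import *
to(.5,.28,.35,90)
```

```text
row [ 1.587 -1.288  0.036] turn -0.0993 at [ 0.6108 -0.0059  0.3554] yaw 72.13 F [ 0.  -0.5 -0.1] open 0.0442 t 11.3
```

Request:
drive_tool([
  [0.2,-0.2,0,-0.03],
  [0.5,-0.4,0,-0.06],
  [0.8,-0.7,0,-0.0993],
  [1,-0.9,0,-0.0993],
  [1,-0.9,0,-0.0993],
])

```text
clock: 11.85
ee_pos: [0.5285, 0.1827, 0.3554]
ee_rot: [0.711, 0.703, 0.0, -0.001]
contact_force: [0.2, -0.0, 0.6]
opening: 0.044
grasp_force: 0.0
```

Request:
drive_tool([
  [0.2,-0.1,0,0],
  [0.5,-0.2,0,0],
  [0.67,-0.19,0,0],
  [0.67,-0.19,0,0],
  [0.67,-0.19,0,0],
  [0.67,-0.19,0,0],
])

```text
clock: 12.45
ee_pos: [0.504, 0.2786, 0.3549]
ee_rot: [0.712, 0.702, -0.0, 0.0]
contact_force: [0.8, -0.5, 0.6]
opening: 0.0439
grasp_force: 0.0
```

Run:
```python
from h import *
im,c=snap('wrist');np.savez('wf2.npz',im=im,K=c[0],D=c[1],R=c[2],t=c[3]);print(pose()[:2])
cv2.imwrite('pics/w4.png',cv2.resize(im[0:270,200:480],None,fx=2.2,fy=2.2,interpolation=cv2.INTER_CUBIC))
```

```text
(array([0.50401421, 0.2784788 , 0.35492711]), np.float64(89.18530129945671))
```

View pics/w4.png

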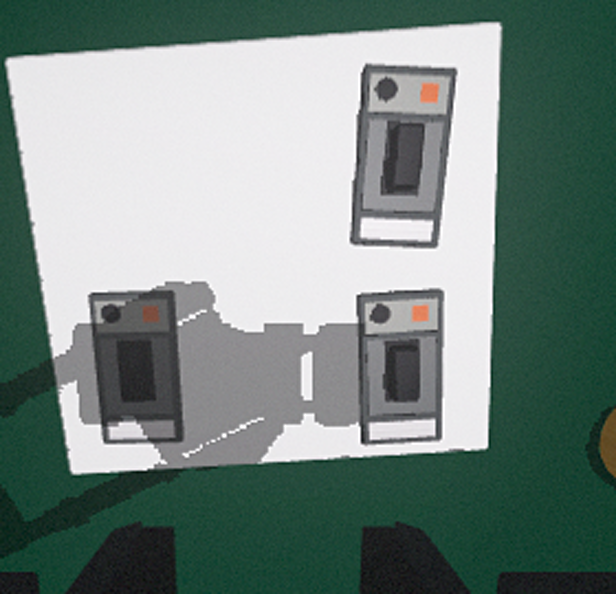

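View pics/w3.png

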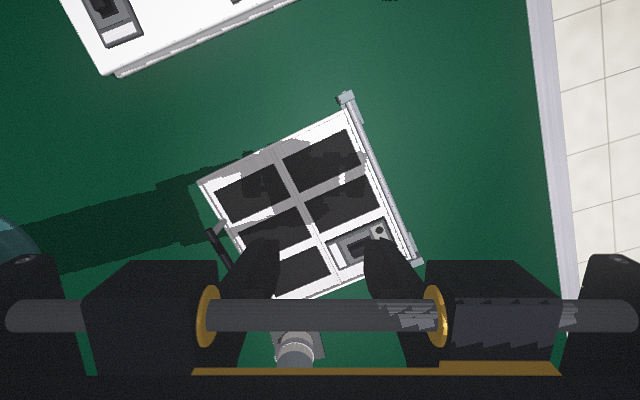

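The crop shows three frames left on the foam, near (405,155), (137,367) and (400,367). The other picture shows the first frame lying on pad 4 in the tray's hinge row.

Run:
```python
from h import *
d=np.load('wf2.npz');c=(d['K'],d['D'],d['R'],d['t'])
for q in([[364,65],[456,69],[438,244],[352,242]],[[90,293],[173,291],[183,441],[104,442]],[[358,291],[442,290],[440,440],[362,443]]):
    rectfit(np.array(q)/2.2+[200,0],.044,c)
```

```text
rect ctr [0.5864 0.3965] yaw 87.29 L 0.0972 Wd 0.0531
rect ctr [0.4198 0.2713] yaw 90.58 L 0.0985 Wd 0.0524
rect ctr [0.5909 0.2694] yaw 92.84 L 0.0996 Wd 0.0528
```

Run:
```python
from h import *
to(.5909,.2694,.13,92)
```

```text
row [-0.051  0.58   1.5  ] turn -0.0156 at [0.504  0.2785 0.3549] yaw 89.19 F [0.3 0.4 0.3] open 0.0444 t 12.5
```

Request:
drive_tool([
  [-0.05,0.3,0.3,-0.0156],
  [-0.05,0.58,0.6,-0.0156],
  [-0.05,0.58,0.9,-0.0156],
  [-0.05,0.58,1,-0.0156],
  [-0.05,0.58,1,-0.0156],
])

```text
clock: 13.0
ee_pos: [0.588, 0.268, 0.1983]
ee_rot: [0.695, 0.719, -0.005, -0.002]
contact_force: [-0.7, -1.5, -0.4]
opening: 0.044
grasp_force: 0.0
```

Request:
drive_tool([
  [0,0,0.2,0],
  [0,0,0.5,0],
  [0,0,0.5,0],
  [0,0,0.5,0],
  [0,0,0.5,0],
])

```text
clock: 13.5
ee_pos: [0.5925, 0.2719, 0.1337]
ee_rot: [0.694, 0.72, 0.002, 0.001]
contact_force: [0.2, 0.1, 0.3]
opening: 0.044
grasp_force: 0.0
```

Run:
```python
from h import *
im,c=snap('wrist');np.save('x.npy',im);to(.5909,.2694,.067,92)
# outline of the plate against the foam
g=cv2.cvtColor(im,cv2.COLOR_BGR2GRAY);print([''.join('#' if v<70 else '+' if v<130 else '.' for v in g[y,250:400:3]) for y in range(140,300,10)])
```

```text
row [-0.018 -0.015  0.446] turn 0.0006 at [0.5927 0.272  0.1339] yaw 92.1 F [0.5 0.1 0.8] open 0.0443 t 13.6
['..................................................', '..........+##########++++++++++++++...............', '..........##++++++................++..............', '..........#+.+#####+..............+...............', '..........+#++++++++++++.......+++#+..............', '...........########################+..............', '...........##+##############+++++##+..............', '...........######+##########+##++##...............', '...........######+##########+++####..............+', '...........########################..............#', '.+########.+###################++##...+########+.#', '##########..##+#########+######+###...############', '##########+.##+++++++++++++....+.##...############', '##########+.##+++++...++++++.++++#+...############', '##########.............................###########', '##################################################']
```

Request:
drive_tool([
  [-0.017,-0.015,0.15,0],
  [-0.017,-0.015,0.3,0],
  [-0.017,-0.015,0.44,0],
  [-0.017,-0.015,0.44,0],
  [-0.017,-0.015,0.44,0],
])

```text
clock: 14.05
ee_pos: [0.5903, 0.2695, 0.0668]
ee_rot: [0.694, 0.72, 0.002, 0.001]
contact_force: [0.8, -0.3, -0.0]
opening: 0.044
grasp_force: 0.0
```

Request:
drive_tool([
  [0,0,0,0],
  [0,0,0,0],
  [0,0,0,0],
  [0,0,0,0],
  [0,0,0,0],
  [0,0,0,0],
], grip=1)

```text
clock: 14.65
ee_pos: [0.59, 0.2694, 0.0665]
ee_rot: [0.694, 0.72, 0.002, 0.001]
contact_force: [-0.6, 1.0, 6.4]
opening: 0.0157
grasp_force: 31.4
```

Request:
drive_tool([
  [0,0,-0.1,0],
  [0,0,-0.3,0],
  [0,0,-0.5,0],
  [0,0,-0.7,0],
  [0,0,-0.7,0],
  [0,0,-0.7,0],
])

```text
clock: 15.25
ee_pos: [0.5889, 0.2688, 0.1703]
ee_rot: [0.694, 0.72, 0.001, 0.0]
contact_force: [-0.8, 0.5, -1.3]
opening: 0.0156
grasp_force: 30.6
```

Run:
```python
from h import *
to(.6194+.001,-.081-.0005,.12,7.05)
```

```text
row [-2.342  0.123  0.333] turn 0.4726 at [0.5889 0.2688 0.1703] yaw 92.12 F [-0.8  0.5 -1.3] open 0.0156 t 15.2
```

Request:
drive_tool([
  [-0.3,0.02,0,0],
  [-0.6,0.04,0,0],
  [-0.9,0.06,0,0],
  [-1,0.06,0,0],
])

```text
clock: 15.65
ee_pos: [0.6015, 0.1153, 0.1665]
ee_rot: [0.695, 0.719, -0.002, -0.001]
contact_force: [-0.2, 0.6, -1.3]
opening: 0.0157
grasp_force: 30.9
```

Request:
drive_tool([
  [-0.3,0.02,0,0.04],
  [-0.6,0.04,0,0.09],
  [-0.9,0.06,0,0.13],
  [-1,0.06,0,0.18],
  [-1,0.06,0,0.22],
  [-1,0.06,0,0.27],
  [-1,0.06,0,0.31],
  [-1,0.06,0,0.36],
])

```text
clock: 16.45
ee_pos: [0.6162, -0.03, 0.1668]
ee_rot: [0.972, 0.237, -0.002, -0.001]
contact_force: [-1.0, 0.4, -0.5]
opening: 0.0157
grasp_force: 30.9
```

Run:
```python
from h import *
to(.6194+.001,-.081-.0005,.12,7.05)
```

```text
row [-0.132  0.318  0.312] turn 0.1129 at [ 0.6162 -0.03    0.1668] yaw 27.37 F [-1.   0.4 -0.5] open 0.0157 t 16.4
```

Request:
drive_tool([
  [-0.06,0.15,0,0.04],
  [-0.13,0.32,0,0.08],
  [-0.13,0.32,0.15,0.113],
  [-0.13,0.32,0.3,0.113],
  [-0.13,0.32,0.3,0.113],
  [-0.13,0.32,0.3,0.113],
])

```text
clock: 17.05
ee_pos: [0.6213, -0.0814, 0.1223]
ee_rot: [0.998, 0.065, -0.002, -0.001]
contact_force: [0.2, 0.1, 0.8]
opening: 0.0157
grasp_force: 30.9
```

Run:
```python
from h import *
im,c=snap('wrist');cv2.imwrite('pics/w5.png',im[80:300,0:500]);to(.6204,-.0815,.0555,7.05)
g=cv2.cvtColor(im,cv2.COLOR_BGR2GRAY)
print(g[120:260:2,322]);print(g[190,250:400:2])
```

```text
row [-0.012 -0.002  0.454] turn 0.002 at [ 0.6223 -0.0816  0.1236] yaw 7.41 F [-0.3 -0.6 -0.1] open 0.0157 t 17.1
[169  96 166 186 240 239 235 176 253 252 252 255  58  66  68  61  62  63
  56  50  55  74  94 109 114 117 112 181 198 195 198 196 193 195 194 193
 188 189 190 187 191 187 188 185 183 183  96  63  61  68  71  63  38  39
  32  35  37  37  29  31  34  36  29  29  32  28  25  28  26  32]
[ 53  55  49  58  54  54  69 252 246  88 115 113 120 189 188 187 113  64
  67  67  67  70  67  63  63  67  68  60  72 199 192 190 191 192 192 193
 193 192 194 195 191 192 191 163 166 167 167 167 166 168 164 165 164 181
 191 188 187 189 189 151 117 108  94 149 146 250 247  51  59  96 109 110
 107 143 142]
```

View pics/w5.png

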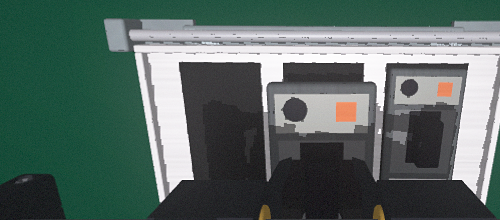

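The frame on pad 4 lines up with its pad: the pad's far edge is (386–468,143) and the frame's is about (389–466,149). The held frame's front edge is at row 163, columns 267–375.

Run:
```python
from h import *
c=cam('wrist');p,a,s=pose();Rt=R.from_quat(s['ee_rot']).as_matrix()
W=p2w([[267,163],[376,163]],p[2]-.0225,c);print('held in tool',((W-p)@Rt).round(4))
t=np.load('tray.npy');Rm=R.from_euler('z',t[2]).as_matrix()[:2,:2]
W=p2w([[386,143],[468,143],[283,143],[363,143],[179,143],[262,143]],.0245,c);print(((W[:,:2]-t[:2])@Rm).round(4).tolist())
W=p2w([[388,149],[466,149]],.0325,c);print(((W[:,:2]-t[:2])@Rm).round(4).tolist())
```

```text
held in tool [[ 0.0488 -0.0273  0.0225]
 [ 0.0488  0.0253  0.0224]]
[[0.1118, -0.046], [0.1122, -0.1048], [0.1114, 0.0281], [0.1117, -0.0294], [0.1108, 0.1028], [0.1112, 0.0432]]
[[0.1086, -0.046], [0.1089, -0.1002]]
```

Request:
drive_tool([
  [-0.009,0.007,0.12,0.002],
  [-0.009,0.007,0.24,0.002],
  [-0.009,0.007,0.36,0.002],
  [-0.009,0.007,0.43,0.002],
  [-0.009,0.007,0.45,0.002],
  [-0.009,0.007,0.455,0.002],
  [-0.009,0.007,0.455,0.002],
])

```text
clock: 17.8
ee_pos: [0.6222, -0.0833, 0.0567]
ee_rot: [0.998, 0.061, 0.001, 0.0]
contact_force: [0.7, -0.1, -0.7]
opening: 0.0156
grasp_force: 30.9
```

Run:
```python
from h import *
to(.6211,-.0828,.0545,7.05)
```

```text
row [-0.007 -0.004  0.015] turn -0.0001 at [ 0.6222 -0.0833  0.0567] yaw 7.03 F [ 0.7 -0.1 -0.7] open 0.0156 t 17.8
```

Request:
drive_tool([
  [-0.006,-0.003,0.006,0],
  [-0.006,-0.003,0.013,0],
  [-0.006,-0.003,0.013,0],
])

```text
clock: 18.1
ee_pos: [0.6209, -0.083, 0.0544]
ee_rot: [0.998, 0.061, 0.001, 0.0]
contact_force: [-0.2, -0.5, 0.8]
opening: 0.0157
grasp_force: 31.3
```

Request:
drive_tool([
  [0,0,0,0],
  [0,0,0,0],
  [0,0,0,0],
  [0,0,0,0],
], grip=0.5)

```text
clock: 18.5
ee_pos: [0.6211, -0.0834, 0.0544]
ee_rot: [0.998, 0.061, 0.001, 0.0]
contact_force: [1.1, -2.3, 4.5]
opening: 0.0437
grasp_force: 2.3
```

Request:
drive_tool([
  [0,0,-0.1,0],
  [0,0,-0.3,0],
  [0,0,-0.6,0],
  [0,0,-1,0],
  [0,0,-1,0],
])

```text
clock: 19.0
ee_pos: [0.6238, -0.083, 0.2117]
ee_rot: [0.998, 0.061, 0.005, 0.001]
contact_force: [0.5, -0.6, 0.3]
opening: 0.0441
grasp_force: 0.0
```

Request:
drive_tool([
  [0,-0.3,-0.1,-0.04],
  [-0.1,-0.6,-0.2,-0.09],
  [-0.2,-0.9,-0.2,-0.13],
  [-0.3,-1,-0.2,-0.18],
  [-0.3,-1,-0.2,-0.22],
  [-0.3,-1,-0.2,-0.27],
  [-0.3,-1,-0.2,-0.31],
  [-0.3,-1,-0.2,-0.36],
])

```text
clock: 19.8
ee_pos: [0.5564, 0.061, 0.2332]
ee_rot: [0.81, 0.586, -0.001, -0.001]
contact_force: [-0.4, -0.1, -1.2]
opening: 0.0441
grasp_force: 0.0
```

Run:
```python
from h import *
to(.4198,.2713,.13,91)
```

```text
row [ 1.047 -1.302  0.69 ] turn -0.1068 at [0.5564 0.061  0.2332] yaw 71.78 F [-0.4 -0.1 -1.2] open 0.0441 t 19.8
```

Request:
drive_tool([
  [0.3,-0.3,0,-0.03],
  [0.6,-0.6,0,-0.06],
  [0.9,-0.9,0,-0.09],
  [1,-1,0,-0.107],
  [1,-1,0,-0.107],
])

```text
clock: 20.3
ee_pos: [0.4599, 0.2538, 0.2333]
ee_rot: [0.701, 0.713, -0.0, -0.001]
contact_force: [-0.3, -0.2, -0.1]
opening: 0.0444
grasp_force: 0.0
```

Run:
```python
from h import *
to(.4198,.2713,.13,91)
```

```text
row [ 0.12  -0.264  0.689] turn -0.0002 at [0.4599 0.2538 0.2333] yaw 90.96 F [-0.3 -0.2 -0.1] open 0.0444 t 20.3
```

Request:
drive_tool([
  [0.12,-0.26,0,0],
  [0.12,-0.26,0.2,0],
  [0.12,-0.26,0.5,0],
  [0.12,-0.26,0.69,0],
  [0.12,-0.26,0.69,0],
  [0.12,-0.26,0.69,0],
])

```text
clock: 20.9
ee_pos: [0.4236, 0.2675, 0.1301]
ee_rot: [0.703, 0.711, -0.001, -0.0]
contact_force: [-0.1, 0.5, 0.4]
opening: 0.0439
grasp_force: 0.0
```

Run:
```python
from h import *
im,c=snap('wrist');to(.4198,.2713,.068,91);g=cv2.cvtColor(im,cv2.COLOR_BGR2GRAY)
print(w2p([[.4198-.027,.2713+.05,.044],[.4198+.027,.2713+.05,.044],[.4198-.027,.2713-.05,.044],[.4198+.027,.2713-.05,.044]],c).round(0).tolist())
print('\n'.join([str(y)+' '+''.join('#' if v<75 else '+' if v<120 else '.' for v in g[y,250:400:2]) for y in [140,144,148,152,156,160,170,190,210,230,250,260,266,270,274,278,282,286,290]]))
```

```text
row [ 0.021 -0.033  0.423] turn -0.002 at [0.4247 0.2681 0.1314] yaw 90.64 F [-0.  -0.3 -0.3] open 0.0443 t 20.9
[[276.0, 140.0], [356.0, 140.0], [280.0, 271.0], [351.0, 272.0]]
140 ..............#####################################........................
144 .............#########++++++++++++++++++++++++++++++.......................
148 .............##+++++++++..........................++.......................
152 .............##++++++####.........................++.......................
156 .............###+++#######+.......................++.......................
160 .............###+++########.......................++.......................
170 .............###+++++++++++......................+++.......................
190 ..............#############################++#+####+.......................
210 ..............#####################################........................
230 ..............+####################################........................
250 ###################################################......##################
260 ##################+............................+##+......##################
266 ##################+....+..+.........++.........###+......##################
270 ###############+##############+###################.......##################
274 ###############..........................................##################
278 ##############+...........................................#################
282 ##############.............................................################
286 #############+.............................................################
290 #############....................+++++++++#+###############################
```

Request:
drive_tool([
  [0.02,-0.035,0.12,0],
  [0.02,-0.035,0.25,0],
  [0.02,-0.035,0.42,0],
  [0.02,-0.035,0.42,0],
  [0.02,-0.035,0.42,0],
])

```text
clock: 21.45
ee_pos: [0.4197, 0.2714, 0.069]
ee_rot: [0.703, 0.711, 0.001, 0.0]
contact_force: [-0.0, 1.2, 0.2]
opening: 0.0443
grasp_force: 0.0
```

Request:
drive_tool([
  [0,0,0,0],
  [0,0,0,0],
  [0,0,0,0],
  [0,0,0,0],
  [0,0,0,0],
  [0,0,0,0],
], grip=1)

```text
clock: 22.05
ee_pos: [0.4187, 0.2711, 0.0678]
ee_rot: [0.703, 0.711, 0.0, 0.0]
contact_force: [-1.4, -0.8, 5.6]
opening: 0.0157
grasp_force: 30.0
```

Request:
drive_tool([
  [0,0,-0.1,0],
  [0,0,-0.3,0],
  [0,0,-0.5,0],
  [0,0,-0.7,0],
  [0,0,-0.7,0],
  [0,0,-0.7,0],
])

```text
clock: 22.65
ee_pos: [0.4186, 0.271, 0.1722]
ee_rot: [0.703, 0.711, 0.001, 0.0]
contact_force: [-0.1, -0.1, -0.9]
opening: 0.0156
grasp_force: 30.0
```

Run:
```python
from h import *
to(.6118,-.0093,.12,7.05)
```

```text
row [-1.884  1.265  0.348] turn 0.4646 at [0.4186 0.271  0.1722] yaw 90.68 F [-0.1 -0.1 -0.9] open 0.0156 t 22.6
```

Request:
drive_tool([
  [-0.3,0.2,0,0],
  [-0.6,0.4,0,0],
  [-0.9,0.6,0,0],
  [-0.9,0.6,0,0],
  [-0.9,0.6,0,0],
])

```text
clock: 23.15
ee_pos: [0.5096, 0.1352, 0.1699]
ee_rot: [0.704, 0.71, -0.002, -0.001]
contact_force: [-0.4, 0.0, -0.4]
opening: 0.0156
grasp_force: 30.0
```

Request:
drive_tool([
  [-0.3,0.2,0,0.04],
  [-0.6,0.4,0,0.09],
  [-0.9,0.6,0,0.13],
  [-0.98,0.66,0,0.18],
  [-0.98,0.66,0,0.22],
  [-0.98,0.66,0,0.27],
  [-0.98,0.66,0,0.31],
  [-0.98,0.66,0,0.36],
])

```text
clock: 23.95
ee_pos: [0.6093, -0.0068, 0.1704]
ee_rot: [0.974, 0.225, -0.002, -0.001]
contact_force: [0.1, 0.5, -0.8]
opening: 0.0157
grasp_force: 30.0
```

Run:
```python
from h import *
to(.6118,-.0093,.12,7.05)
```

```text
row [0.008 0.023 0.336] turn 0.1054 at [ 0.6093 -0.0068  0.1704] yaw 26.02 F [ 0.1  0.5 -0.8] open 0.0157 t 23.9
```

Request:
drive_tool([
  [0,0.02,0,0.045],
  [0,0.02,0.1,0.09],
  [0,0.02,0.2,0.105],
  [0,0.02,0.33,0.105],
  [0,0.02,0.33,0.105],
  [0,0.02,0.33,0.105],
])

```text
clock: 24.55
ee_pos: [0.6108, -0.01, 0.1214]
ee_rot: [0.998, 0.065, -0.002, -0.0]
contact_force: [-0.4, -0.2, 0.1]
opening: 0.0156
grasp_force: 30.0
```

Run:
```python
from h import *
im,c=snap('wrist');cv2.imwrite('pics/w6.png',cv2.resize(im[100:270,120:600],None,fx=1.66,fy=1.66,interpolation=cv2.INTER_CUBIC));to(.6118,-.0093,.0565,7.05)
```

```text
row [ 0.002 -0.007  0.44 ] turn 0.0022 at [ 0.6118 -0.0104  0.1225] yaw 7.45 F [ 0.  -0.  -0.2] open 0.0155 t 24.6
```

View pics/w6.png

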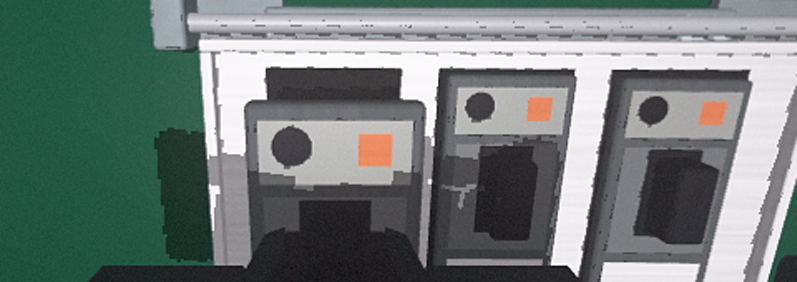

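The frames on pads 5 and 4 both sit within their pads; their front edges in the crop are at (442–574,75) and (612–748,77). The held frame's front edge is (248–425,101) and pad 6's far edge is (265–401,69).

Run:
```python
from h import *
c=cam('wrist');p,a,s=pose();Rt=R.from_quat(s['ee_rot']).as_matrix()
u=lambda q:np.array(q)/1.66+[120,100]
W=p2w(u([[247,101],[426,101]]),p[2]-.024,c);print('held in tool',((W-p)@Rt).round(4))
t=np.load('tray.npy');Rm=R.from_euler('z',t[2]).as_matrix()[:2,:2]
T=lambda q,z:print(((p2w(u(q),z,c)[:,:2]-t[:2])@Rm).round(4).tolist())
T([[265,69],[401,69],[439,69],[576,69],[612,70],[750,70]],.0245);T([[441,75],[575,75],[612,77],[748,77]],.0325)
```

```text
held in tool [[ 0.0496 -0.0266  0.024 ]
 [ 0.0496  0.0258  0.0239]]
[[0.1107, 0.1023], [0.1111, 0.0438], [0.1112, 0.0274], [0.1116, -0.0314], [0.1113, -0.0469], [0.1116, -0.1059]]
[[0.1096, 0.028], [0.11, -0.0276], [0.1092, -0.0431], [0.1096, -0.0993]]
```

Request:
drive_tool([
  [-0.006,-0.01,0.12,0.002],
  [-0.006,-0.01,0.24,0.002],
  [-0.006,-0.01,0.36,0.002],
  [-0.006,-0.01,0.42,0.002],
  [-0.006,-0.01,0.44,0.002],
  [-0.006,-0.01,0.44,0.002],
  [-0.006,-0.01,0.44,0.002],
])

```text
clock: 25.3
ee_pos: [0.612, -0.0101, 0.0579]
ee_rot: [0.998, 0.061, 0.001, 0.0]
contact_force: [0.4, 0.9, -0.7]
opening: 0.0156
grasp_force: 30.0
```

Run:
```python
from h import *
to(.6107,-.009,.056,7.05)
```

```text
row [-0.008 -0.009  0.012] turn -0.0002 at [ 0.612  -0.0101  0.0579] yaw 7.02 F [ 0.4  0.9 -0.7] open 0.0156 t 25.3
```

Request:
drive_tool([
  [-0.007,-0.008,0.006,0],
  [-0.007,-0.008,0.012,0],
  [-0.007,-0.008,0.012,0],
])

```text
clock: 25.6
ee_pos: [0.6104, -0.009, 0.0558]
ee_rot: [0.998, 0.061, 0.001, -0.0]
contact_force: [-1.5, -0.2, 3.5]
opening: 0.0154
grasp_force: 30.0
```

Request:
drive_tool([
  [0,0,0,0],
  [0,0,0,0],
  [0,0,0,0],
  [0,0,0,0],
], grip=0.5)

```text
clock: 26.0
ee_pos: [0.6097, -0.0091, 0.0547]
ee_rot: [0.998, 0.061, -0.0, -0.0]
contact_force: [-0.9, 0.2, -0.7]
opening: 0.0436
grasp_force: 0.0
```

Request:
drive_tool([
  [0,0,-0.1,0],
  [0,0,-0.3,0],
  [0,0,-0.6,0],
  [0,0,-1,0],
  [0,0,-1,0],
])

```text
clock: 26.5
ee_pos: [0.6141, -0.0093, 0.2138]
ee_rot: [0.998, 0.061, 0.007, 0.001]
contact_force: [0.8, -0.2, 1.0]
opening: 0.0439
grasp_force: 0.0
```

Request:
drive_tool([
  [0,-0.3,-0.1,-0.04],
  [-0.1,-0.6,-0.2,-0.09],
  [-0.1,-0.9,-0.2,-0.13],
  [-0.1,-1,-0.2,-0.18],
  [-0.1,-1,-0.2,-0.22],
  [-0.1,-1,-0.2,-0.27],
  [-0.1,-1,-0.2,-0.31],
  [-0.1,-1,-0.2,-0.36],
])

```text
clock: 27.3
ee_pos: [0.5764, 0.1381, 0.2352]
ee_rot: [0.81, 0.586, -0.0, -0.0]
contact_force: [-0.1, -0.4, 0.7]
opening: 0.0443
grasp_force: 0.0
```

Run:
```python
from h import *
to(.5864,.3965,.2,87)
```

```text
row [ 1.657 -0.475  0.235] turn -0.0846 at [0.5764 0.1381 0.2352] yaw 71.77 F [-0.1 -0.4  0.7] open 0.0443 t 27.3
```

Request:
drive_tool([
  [0.3,0,0,-0.04],
  [0.6,-0.1,0,-0.0846],
  [0.9,-0.3,0,-0.0846],
  [0.95,-0.3,0,-0.0846],
  [0.95,-0.3,0,-0.0846],
])

```text
clock: 27.8
ee_pos: [0.5789, 0.2891, 0.2349]
ee_rot: [0.726, 0.687, -0.0, 0.0]
contact_force: [-0.1, 0.8, 0.6]
opening: 0.044
grasp_force: 0.0
```

Run:
```python
from h import *
to(.5864,.3965,.13,87)
```

```text
row [0.718 0.01  0.7  ] turn -0.001 at [0.5789 0.2891 0.2349] yaw 86.83 F [-0.1  0.8  0.6] open 0.044 t 27.8
```

Request:
drive_tool([
  [0.3,0.01,0,0],
  [0.6,0.01,0.1,0],
  [0.72,0.01,0.3,0],
  [0.72,0.01,0.5,0],
  [0.72,0.01,0.7,0],
  [0.72,0.01,0.7,0],
  [0.72,0.01,0.7,0],
])

```text
clock: 28.5
ee_pos: [0.5874, 0.3934, 0.1296]
ee_rot: [0.728, 0.686, -0.001, 0.0]
contact_force: [-0.4, 0.8, -0.1]
opening: 0.0441
grasp_force: 0.0
```

Run:
```python
from h import *
im,c=snap('wrist');to(.5864,.3965,.068,87);g=cv2.cvtColor(im,cv2.COLOR_BGR2GRAY)
a=np.radians(87.);x=np.array([np.cos(a),np.sin(a)]);y=np.array([np.sin(a),-np.cos(a)]);o=np.array([.5864,.3965])
print(w2p([[*(o+i*.05*x+j*.027*y),.044] for i in(1,-1) for j in(-1,1)],c).round(0).tolist())
print('\n'.join([str(y)+' '+''.join('#' if v<75 else '+' if v<120 else '.' for v in g[y,250:400:2]) for y in [132,136,140,144,148,152,156,160,170,190,210,230,250,260,266,270,274,278,282]]))
```

```text
row [ 0.014 -0.015  0.423] turn -0.0024 at [0.5884 0.3942 0.1314] yaw 86.56 F [ 0.1 -0.9  0.2] open 0.0444 t 28.6
[[279.0, 142.0], [359.0, 141.0], [285.0, 273.0], [355.0, 273.0]]
132 .........................................................................++
136 .........................................................................++
140 ..........................................................................+
144 ...............###++++++++++++++++++++++++++++++++++++....................+
148 ...............#####++++++++++++++++++++++++++++++++++....................+
152 ...............###++....+...........................++....................+
156 ...............###++.+####+#+.......................++....................+
160 ...............###+..########+......................++....................+
170 ...............+##+++++..+..........................++....................#
190 ................######################################....................+
210 ................+#####################################.....................
230 .................####################################......................
250 ###############..####################################....##################
260 ###############+.+##+..................+..........###....##################
266 ###############+..###.........+.+......+..........###....##################
270 ###############+..###############+###################....##################
274 ###############..........................................##################
278 ##############+...........................................#################
282 ##############.............................................################
```

Request:
drive_tool([
  [0.014,-0.017,0.12,-0.002],
  [0.014,-0.017,0.25,-0.002],
  [0.014,-0.017,0.42,-0.002],
  [0.014,-0.017,0.42,-0.002],
  [0.014,-0.017,0.42,-0.002],
])

```text
clock: 29.05
ee_pos: [0.5854, 0.3976, 0.0676]
ee_rot: [0.725, 0.688, 0.001, 0.0]
contact_force: [-0.6, -0.1, -0.2]
opening: 0.0441
grasp_force: 0.0
```

Request:
drive_tool([
  [0,0,0,0],
  [0,0,0,0],
  [0,0,0,0],
  [0,0,0,0],
  [0,0,0,0],
  [0,0,0,0],
], grip=1)

```text
clock: 29.65
ee_pos: [0.5849, 0.3973, 0.0671]
ee_rot: [0.725, 0.688, 0.0, 0.0]
contact_force: [0.0, 0.0, 0.8]
opening: 0.0157
grasp_force: 30.0
```

Request:
drive_tool([
  [0,0,-0.1,0],
  [0,0,-0.3,0],
  [0,0,-0.5,0],
  [0,0,-0.7,0],
  [0,0,-0.7,0],
  [0,0,-0.7,0],
])

```text
clock: 30.25
ee_pos: [0.5854, 0.3977, 0.1736]
ee_rot: [0.725, 0.688, 0.001, 0.0]
contact_force: [-0.9, -0.6, -0.9]
opening: 0.0158
grasp_force: 30.0
```

Run:
```python
from h import *
to(.503,-.097,.13,7.05)
```

```text
row [-3.323 -0.377  0.284] turn 0.4442 at [0.5854 0.3977 0.1736] yaw 87.01 F [-0.9 -0.6 -0.9] open 0.0158 t 30.2
```

Request:
drive_tool([
  [-0.3,0,0,0],
  [-0.6,-0.1,0,0],
  [-0.9,-0.1,0,0],
  [-1,-0.1,0,0],
  [-1,-0.1,0,0],
])

```text
clock: 30.75
ee_pos: [0.5608, 0.246, 0.1702]
ee_rot: [0.726, 0.687, -0.002, -0.001]
contact_force: [0.5, 0.2, 0.1]
opening: 0.0154
grasp_force: 30.0
```

Request:
drive_tool([
  [-0.3,0,0,0],
  [-0.6,-0.1,0,0],
  [-0.9,-0.1,0,0],
  [-1,-0.1,0,0],
  [-1,-0.1,0,0],
])

```text
clock: 31.25
ee_pos: [0.5394, 0.0989, 0.1715]
ee_rot: [0.726, 0.688, 0.0, -0.0]
contact_force: [-0.0, -0.7, -0.4]
opening: 0.0159
grasp_force: 30.0
```

Request:
drive_tool([
  [-0.3,0,0,0.04],
  [-0.6,-0.1,0,0.09],
  [-0.9,-0.1,0,0.13],
  [-1,-0.1,0,0.18],
  [-1,-0.1,0,0.22],
  [-1,-0.1,0,0.27],
  [-1,-0.1,0,0.31],
  [-1,-0.1,0,0.36],
])

```text
clock: 32.05
ee_pos: [0.5178, -0.0476, 0.1718]
ee_rot: [0.981, 0.194, 0.0, -0.001]
contact_force: [0.1, 0.4, -0.2]
opening: 0.0156
grasp_force: 30.0
```

Run:
```python
from h import *
to(.503,-.097,.13,7.05)
```

```text
row [-0.217  0.267  0.279] turn 0.085 at [ 0.5178 -0.0476  0.1718] yaw 22.35 F [ 0.1  0.4 -0.2] open 0.0156 t 32.0
```

Request:
drive_tool([
  [-0.1,0.1,0,0.04],
  [-0.21,0.26,0,0.085],
  [-0.21,0.26,0.1,0.085],
  [-0.21,0.26,0.27,0.085],
  [-0.21,0.26,0.27,0.085],
  [-0.21,0.26,0.27,0.085],
])

```text
clock: 32.65
ee_pos: [0.5022, -0.0962, 0.1305]
ee_rot: [0.998, 0.065, -0.001, -0.001]
contact_force: [-0.1, 0.8, -0.9]
opening: 0.0156
grasp_force: 30.0
```

Run:
```python
from h import *
im,c=snap('wrist');cv2.imwrite('pics/w7.png',cv2.resize(im[20:290,120:600],None,fx=1.66,fy=1.66,interpolation=cv2.INTER_CUBIC));to(.503,-.097,.0575,7.05)
print(pose()[2]['grasp_force'])
```

```text
row [0.    0.003 0.493] turn 0.0021 at [ 0.5029 -0.0966  0.1314] yaw 7.42 F [ 0.  -0.4  0. ] open 0.016 t 32.7
29.99987483024597
```

View pics/w7.png

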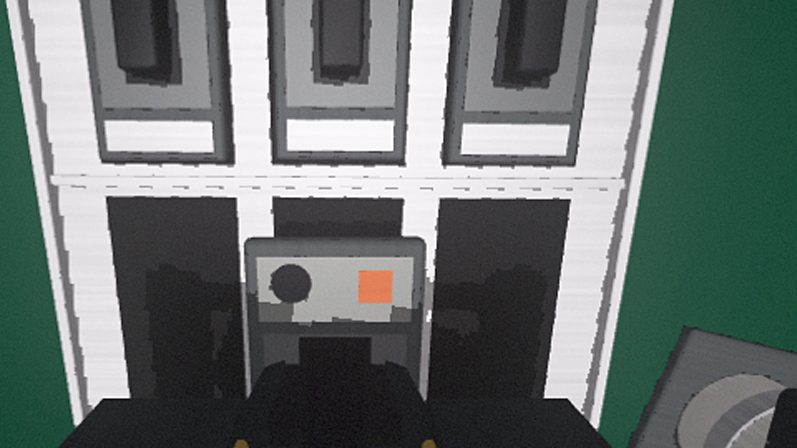

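The three hinge-row frames are level with each other, with near edges at row 163 in the crop. The held frame's front edge is (246–425,238) over pad 2's far edge (273–403,198).

Run:
```python
from h import *
c=cam('wrist');p,a,s=pose();Rt=R.from_quat(s['ee_rot']).as_matrix()
u=lambda q:np.array(q)/1.66+[120,20]
W=p2w(u([[245,238],[426,238]]),p[2]-.0232,c);print('held in tool',((W-p)@Rt).round(4))
t=np.load('tray.npy');Rm=R.from_euler('z',t[2]).as_matrix()[:2,:2]
T=lambda q,z:print(((p2w(u(q),z,c)[:,:2]-t[:2])@Rm).round(4).tolist())
T([[107,198],[238,198],[273,198],[403,198],[439,199],[571,199]],.0245);T([[101,163],[233,163],[272,163],[405,163],[443,163],[576,163]],.0285)
```

```text
held in tool [[ 0.0485 -0.0271  0.0232]
 [ 0.0485  0.0257  0.0232]]
[[-0.0076, 0.1018], [-0.0072, 0.0433], [-0.0071, 0.0277], [-0.0067, -0.0304], [-0.007, -0.0465], [-0.0067, -0.1054]]
[[0.0077, 0.1008], [0.0081, 0.044], [0.0082, 0.0272], [0.0086, -0.0301], [0.0087, -0.0464], [0.009, -0.1036]]
```

Request:
drive_tool([
  [0.003,0.005,0.12,0.002],
  [0.003,0.005,0.24,0.002],
  [0.003,0.005,0.36,0.002],
  [0.003,0.005,0.46,0.002],
  [0.003,0.005,0.49,0.002],
  [0.003,0.005,0.49,0.002],
  [0.003,0.005,0.49,0.002],
])

```text
clock: 33.4
ee_pos: [0.504, -0.0985, 0.0591]
ee_rot: [0.998, 0.061, 0.001, 0.0]
contact_force: [0.0, -0.5, -0.7]
opening: 0.0159
grasp_force: 30.0
```

Run:
```python
from h import *
to(.5035,-.0973,.0557,7.05)
```

```text
row [-0.002 -0.008  0.023] turn -0.0004 at [ 0.504  -0.0985  0.0591] yaw 6.97 F [ 0.  -0.5 -0.7] open 0.0159 t 33.4
```

Request:
drive_tool([
  [-0.002,-0.006,0.01,0],
  [-0.002,-0.006,0.02,0],
  [-0.002,-0.006,0.02,0],
])

```text
clock: 33.7
ee_pos: [0.5025, -0.0977, 0.0552]
ee_rot: [0.998, 0.061, 0.0, 0.0]
contact_force: [-0.0, -0.1, -1.2]
opening: 0.0161
grasp_force: 30.0
```

Request:
drive_tool([
  [0,0,0,0],
  [0,0,0,0],
  [0,0,0,0],
  [0,0,0,0],
], grip=0.5)

```text
clock: 34.1
ee_pos: [0.5024, -0.0977, 0.055]
ee_rot: [0.998, 0.061, 0.0, 0.0]
contact_force: [0.4, -0.5, 0.6]
opening: 0.0438
grasp_force: 0.0
```

Request:
drive_tool([
  [0,0,-0.1,0],
  [0,0,-0.3,0],
  [0,0,-0.6,0],
  [0,0,-1,0],
  [0,0,-1,0],
])

```text
clock: 34.6
ee_pos: [0.5062, -0.0986, 0.2118]
ee_rot: [0.998, 0.061, 0.005, 0.002]
contact_force: [0.6, -0.7, 1.1]
opening: 0.0442
grasp_force: 0.0
```

Run:
```python
from h import *
d=np.load('wt.npz');im=d['im'];c=(d['K'],d['D'],d['R'],d['t']);g=im.max(2)
t=np.load('tray.npy');Rm=R.from_euler('z',t[2]).as_matrix()[:2,:2]
for y in range(160,236,8):
    xs=np.where(g[y,222:262]<45)[0]+222
    if len(xs): W=p2w([[xs[0],y],[xs[-1]+1,y]],.082,c);print(y,xs[0],xs[-1],((W[:,:2]-t[:2])@Rm).round(4).tolist())
to(.4367,-.1035,.2,97.05)
```

```text
160 229 255 [[-0.1266, 0.0589], [-0.0922, 0.0546]]
168 231 239 [[-0.1263, 0.0484], [-0.1147, 0.047]]
176 233 261 [[-0.1259, 0.0377], [-0.0884, 0.033]]
184 235 261 [[-0.1255, 0.0269], [-0.0903, 0.0224]]
192 236 261 [[-0.1264, 0.016], [-0.0923, 0.0117]]
200 237 261 [[-0.1274, 0.0049], [-0.0943, 0.0008]]
208 240 247 [[-0.1257, -0.0066], [-0.115, -0.008]]
216 241 249 [[-0.1266, -0.018], [-0.1145, -0.0195]]
224 243 250 [[-0.1262, -0.0298], [-0.1154, -0.0311]]
232 245 245 [[-0.1258, -0.0417], [-0.1245, -0.0419]]
row [-0.465 -0.024  0.073] turn -0.5006 at [ 0.5062 -0.0986  0.2118] yaw 6.95 F [ 0.6 -0.7  1.1] open 0.0442 t 34.6
```

Request:
drive_tool([
  [-0.1,0,0,-0.045],
  [-0.2,0,0,-0.09],
  [-0.3,0,0,-0.135],
  [-0.45,0,0,-0.18],
  [-0.45,0,0,-0.225],
  [-0.45,0,0,-0.27],
  [-0.45,0,0,-0.315],
  [-0.45,0,0,-0.36],
])

```text
clock: 35.4
ee_pos: [0.4349, -0.1057, 0.2043]
ee_rot: [0.809, 0.588, -0.0, -0.0]
contact_force: [-0.2, 0.3, -0.0]
opening: 0.0441
grasp_force: 0.0
```

Request:
drive_tool([
  [0,0,0,-0.045],
  [0,0,0,-0.09],
  [0,0,0,-0.1406],
  [0,0,0,-0.1406],
  [0,0,0,-0.1406],
  [0,0,0,-0.1406],
])

```text
clock: 36.0
ee_pos: [0.4352, -0.1058, 0.2046]
ee_rot: [0.663, 0.748, -0.0, -0.0]
contact_force: [-0.5, 0.6, -1.0]
opening: 0.0444
grasp_force: 0.0
```

Run:
```python
from h import *
to(.4414,-.1045,.085,97.05)
im,c=snap('wrist');g=im.max(2)
print('\n'.join([str(y)+' '+''.join('#' if v<50 else '+' if v<110 else '.' for v in g[y,230:410:2]) for y in range(90,270,8)]))
np.savez('wh.npz',im=im,K=c[0],D=c[1],R=c[2],t=c[3]);cv2.imwrite('pics/wh.png',im)
```

```text
row [0.003 0.042 0.798] turn -0.0007 at [ 0.4352 -0.1058  0.2046] yaw 96.92 F [-0.5  0.6 -1. ] open 0.0444 t 36.0
90 ++++++++++++++++++++++++++++++++++++++++++.....+......#+++++++++++++++++++++++++++++++++++
98 ++++++++++++++++++++++++++++++++++++++++++.....+......#+++++++++++++++++++++++++++++++++++
106 ++++++++++++++++++++++++++++++++++++++++++++++++......#+++++++++++++++++++++++++++++++++++
114 #####+++++++++++++++++++++++++++++++++++++++++++......#+++++++++++++++++++++++++++++++++++
122 ###+######+#####++++++++++++++++++++++++++++++#++++##+#+++++++++++++++++++++++++++++++++++
130 +#######++++####+#####+####+#+###+++++++++++++##++++#+++++++++++++++++++++++++++++++++++++
138 +++++++++##+#+#######+#+#+##+###+#+++#+++#++++##++++#.....................................
146 ++++++++++++++##+###+++#+##+###++###++++++##++##+#++#.....................................
154 ###++++++++######+########+####+#++#+##+###+#+#######..........+++.....+++......+......+..
162 +##+#+#+####++##+##+########+##+##+##+##++#+#########+++++++++++.+..+++++++++++++++++.....
170 ####+#++############++++#######+##
[... 496 characters left out ...]
+++++++++++++++++++++++++++........
218 ##+###+#+##+##########+################++++#++#######.....................................
226 +++####+#+##++#+##############++#####++++++##########.####+###+####+#+#####+###++##++++#++
234 ............++#+############+###+##++++++++#++#######+####++++#+##+++##+#++++##++++++++##+
242 ..........##################+#+####+++++++++++###+##++#+##++###+##+################+##+##+
250 +++++++##################++++++++++++++++++...###+###+##+#+#+##+#++##################+#++#
258 ++++#####################++++++++++++++++++...######+++++####++++#########################
266 +########################++++++++++++++++++...######++####+###############################
```

Run:
```python
from h import *
c=cam('wrist');p,a,s=pose();Rt=R.from_quat(s['ee_rot']).as_matrix()
for y in(130,160,190,220):
    W=p2w([[322,y],[336,y]],.083,c);print(y,((W-p)@Rt).round(4).tolist())
```

```text
130 [[0.058, 0.0009, 0.1217], [0.058, 0.0119, 0.1217]]
160 [[0.0344, 0.0009, 0.1217], [0.0344, 0.0122, 0.1217]]
190 [[0.0095, 0.0009, 0.1217], [0.0095, 0.0125, 0.1217]]
220 [[-0.017, 0.0009, 0.1217], [-0.017, 0.0129, 0.1217]]
```

Request:
drive_tool([
  [0.003,0.043,0.1,0],
  [0.003,0.043,0.3,0],
  [0.003,0.043,0.5,0],
  [0.003,0.043,0.7,0],
  [0.003,0.043,0.8,0],
  [0.003,0.043,0.8,0],
  [0.003,0.043,0.8,0],
])

```text
clock: 36.75
ee_pos: [0.4418, -0.1046, 0.0851]
ee_rot: [0.663, 0.749, -0.0, -0.0]
contact_force: [0.0, 0.7, 0.4]
opening: 0.0442
grasp_force: 0.0
```

Request:
drive_tool([
  [0,0,0,0],
  [0,0,0,0],
  [0,0,0,0],
  [0,0,0,0],
  [0,0,0,0],
  [0,0,0,0],
], grip=1, newtons=45)

```text
clock: 37.35
ee_pos: [0.441, -0.1047, 0.0854]
ee_rot: [0.662, 0.749, -0.001, -0.001]
contact_force: [-4.3, -0.9, 6.5]
opening: 0.0102
grasp_force: 43.8
```

Run:
```python
from h import *
to(.4414,-.1045,.085,97.05);print(pose()[2]['grasp_force'])
```

```text
row [0.001 0.003 0.003] turn 0.0002 at [ 0.441  -0.1047  0.0854] yaw 97.08 F [-4.3 -0.9  6.5] open 0.0102 t 37.4
43.7682044506073
```

Request:
drive_tool([
  [0,0.004,-0.018,0],
  [0,0.009,-0.036,0],
  [0,0.015,-0.054,0],
  [0,0.02,-0.072,0],
  [0,0.026,-0.09,0],
  [0,0.031,-0.108,0],
  [0,0.036,-0.125,0],
  [0,0.042,-0.143,0],
])

```text
clock: 38.15
ee_pos: [0.4463, -0.104, 0.1044]
ee_rot: [0.662, 0.749, -0.001, -0.001]
contact_force: [1.7, -5.9, -15.7]
opening: 0.0098
grasp_force: 46.1
```

Run:
```python
from h import *
to(.4410,-.1047,.0854,97.05);print(pose()[2]['grasp_force'])
```

```text
row [-0.    -0.035  0.127] turn 0.0002 at [ 0.4463 -0.104   0.1044] yaw 97.08 F [  1.7  -5.9 -15.7] open 0.0098 t 38.1
46.11461699008942
```

Request:
drive_tool([
  [0,0.006,-0.018,0],
  [0,0.013,-0.036,0],
  [0,0.02,-0.054,0],
  [0,0.027,-0.072,0],
  [0,0.034,-0.09,0],
  [0,0.041,-0.108,0],
  [0,0.048,-0.125,0],
  [0,0.055,-0.142,0],
])

```text
clock: 38.95
ee_pos: [0.4545, -0.103, 0.1254]
ee_rot: [0.662, 0.749, -0.001, -0.001]
contact_force: [3.6, -5.4, -16.1]
opening: 0.0098
grasp_force: 45.9
```

Request:
drive_tool([
  [0,0.001,-0.006,0],
  [0,0.002,-0.012,0],
  [0,0.002,-0.012,0],
])

```text
clock: 39.25
ee_pos: [0.4554, -0.1029, 0.1274]
ee_rot: [0.662, 0.749, -0.001, -0.001]
contact_force: [4.2, -4.6, -15.2]
opening: 0.0102
grasp_force: 45.9
```

```bash
cat >> h.py <<'E'
def hb():
    """bar columns in the wrist picture (yaw ~97)"""
    im,c=snap('wrist');return im,c
def ang(z0=.0854,x0=.4410):
    from scipy.optimize import brentq
    p,a,s=pose();f=lambda th:.2495*np.sin(th)+.062*np.cos(th)-.062-(p[2]-z0)
    th=brentq(f,-.2,.6);print('tilt by z',np.degrees(th).round(2),'dx expected',(.2495*(1-np.cos(th))+.062*np.sin(th)).round(4),'dx got',((p[0]-x0)/np.cos(.123)).round(4),'F',s['contact_force'].round(1),'grip',round(s['grasp_force'],1))
E
python3 - <<'E'
from h import *
ang()
E
```

```text
tilt by z 9.91 dx expected 0.0144 dx got 0.0145 F [  4.2  -4.6 -15.2] grip 45.9
```

Request:
drive_tool([
  [0,0,0,0],
  [0,0,0,0],
  [0,0,0,0],
  [0,0,0,0],
], grip=0.45)

```text
clock: 39.65
ee_pos: [0.4572, -0.1027, 0.1304]
ee_rot: [0.662, 0.749, 0.0, 0.001]
contact_force: [0.0, 0.1, -0.2]
opening: 0.04
grasp_force: 0.0
```

Request:
drive_tool([
  [0,0,-0.1,0],
  [0,0,-0.3,0],
  [0,0.2,-0.6,0],
  [0,0.5,-0.9,0],
  [0,0.7,-1,0],
  [0,0.7,-1,0],
  [0,0.7,-1,0],
])

```text
clock: 40.35
ee_pos: [0.5614, -0.0897, 0.2803]
ee_rot: [0.662, 0.75, 0.0, 0.0]
contact_force: [-0.3, 0.4, -0.3]
opening: 0.0486
grasp_force: 0.0
```

Run:
```python
from h import *
im,c=snap('wrist');g=im.max(2);p=pose();print(p[0],p[1])
np.savez('wh10.npz',im=im,K=c[0],D=c[1],R=c[2],t=c[3]);cv2.imwrite('pics/wh10.png',im)
print('predicted bar centre px for tilts')
t=np.load('tray.npy');Rm=R.from_euler('z',t[2]).as_matrix()
def bar(th,y):
    th=np.radians(th);return np.array([*t[:2],0])+Rm@np.array([.129-.2495*np.cos(th)+.062*np.sin(th),y,.02+.2495*np.sin(th)+.062*np.cos(th)])
for th in(8,9,10,11,12):print(th,w2p([bar(th,.04),bar(th,0)],c).round(1).tolist())
for y in range(120,250,10):
    xs=np.where(g[y,150:330]<50)[0]+150;print(y,xs[:1],xs[-1:],len(xs),end=' | ')
```

```text
[ 0.55989425 -0.08961381  0.27875324] 97.08272916581822
predicted bar centre px for tilts
8 [[202.5, 144.7], [207.1, 186.5]]
9 [[202.7, 145.2], [207.4, 187.5]]
10 [[203.0, 145.8], [207.7, 188.6]]
11 [[203.4, 146.3], [208.2, 189.8]]
12 [[203.9, 146.9], [208.7, 190.9]]
120 [153] [250] 43 | 130 [150] [302] 105 | 140 [150] [208] 16 | 150 [151] [315] 86 | 160 [150] [315] 27 | 170 [151] [315] 60 | 180 [153] [315] 72 | 190 [182] [315] 21 | 200 [203] [214] 12 | 210 [204] [329] 24 | 220 [205] [329] 88 | 230 [206] [329] 78 | 240 [207] [329] 55 |
```

View pics/wh10.png

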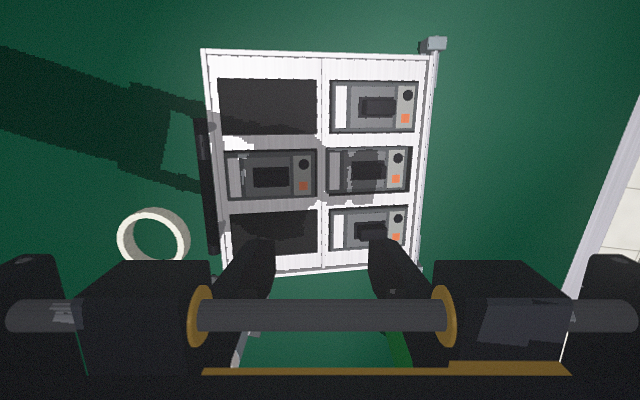

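All four frames still sit on their pads on the tilted tray: pads 4–6 at around (370,105), (368,170) and (365,228), and pad 2 at (270,173). I'll cross-check the tilt from the pad corners.

```bash
cat > tilt.py <<'E'
from h import *
from scipy.optimize import least_squares
t=np.load('tray.npy');Rm=R.from_euler('z',t[2]).as_matrix()
def pt(th,x,y,z):  # tray coords (pad centre origin, z above hinge axis)
    x=x-.129;return np.array([t[0],t[1],0])+Rm@np.array([.129+x*np.cos(th)+z*np.sin(th),y,.02-x*np.sin(th)+z*np.cos(th)])
def fit(px,loc,c):
    f=lambda v:(w2p([pt(v[0],l[0]+v[1],l[1]+v[2],l[2]) for l in loc],c)-px).ravel()
    s=least_squares(lambda v:np.r_[f(v),(v[1:]/.0015)],[.1,0,0]);print('tilt',np.degrees(s.x[0]).round(2),s.x[1:].round(4),s.fun.round(1))
E
python3 - <<'E'
from tilt import *
d=np.load('wh10.npz');im=d['im'];c=(d['K'],d['D'],d['R'],d['t']);g=cv2.cvtColor(im,cv2.COLOR_BGR2GRAY)
m=cv2.morphologyEx((g[70:142,212:322]<75).astype(np.uint8),cv2.MORPH_OPEN,np.ones((3,3)))
n,l,st,_=cv2.connectedComponentsWithStats(m);i=1+np.argmax(st[1:,4])
h=cv2.convexHull((np.argwhere(l==i)[:,::-1]+[212,70]).astype(np.int32));q=cv2.approxPolyDP(h,5,True)[:,0];print(q.tolist())
fit(np.array([[218,79],[317,79],[317,133.5],[220.5,135.5],[229.5,212],[321,204.5]]),[(-.111,.103,.004),(-.007,.103,.004),(-.007,.045,.004),(-.111,.045,.004),(-.111,-.045,.004),(-.007,-.045,.004)],c)
to(.462,-.315,.25,97)
E
```

```text
[[316, 132], [222, 134], [217, 78], [315, 80]]
tilt 9.14 [ 0.0008 -0.0001] [-0.2 -1.6 -0.  -0.1  0.2 -0.3  2.5 -1.2  0.5  0.2 -3.6  3.4  0.5 -0.1]
row [-1.411 -0.833  0.192] turn 0.0005 at [ 0.5599 -0.0896  0.2788] yaw 97.08 F [-0.4 -0.1 -1. ] open 0.0488 t 40.4
```

Request:
drive_tool([
  [-0.3,-0.1,-0.1,0],
  [-0.6,-0.3,-0.15,0],
  [-0.9,-0.5,-0.15,0],
  [-1,-0.6,-0.15,0],
  [-1,-0.6,-0.15,0],
], grip=1, newtons=20)

```text
clock: 40.9
ee_pos: [0.4858, -0.2518, 0.3]
ee_rot: [0.664, 0.748, -0.001, -0.002]
contact_force: [0.1, 0.6, 0.8]
opening: 0.0106
grasp_force: 0.0
```

Request:
drive_tool([
  [-0.2,-0.1,0,0],
  [-0.4,-0.23,0,0],
  [-0.4,-0.23,0,0],
  [-0.4,-0.23,0,0],
  [-0.4,-0.23,0,0],
])

```text
clock: 41.4
ee_pos: [0.4628, -0.312, 0.3011]
ee_rot: [0.662, 0.749, 0.0, -0.001]
contact_force: [0.9, 0.0, -0.1]
opening: 0.0005
grasp_force: 0.0
```

Run:
```python
from h import *
im,c=snap('wrist','wc');p,a,s=pose();g=cv2.cvtColor(im,cv2.COLOR_BGR2GRAY);print(p,a)
print(w2p([[.462,-.315,.172]],c))
print('\n'.join([str(y)+' '+''.join('#' if v<100 else '+' if v<170 else 'o' if v<215 else '.' for v in g[y,240:420:2]) for y in range(130,270,6)]))
```

```text
[ 0.46305801 -0.31205996  0.30139331] 97.12475598901497
[[319.66480134 201.815699  ]]
130 ##########################################################################################
136 ######################################+++#################################################
142 ########################################++++++++++++++####################################
148 ######################################+++++#++++++++++####################################
154 ################################+++#####+###+++o##########################################
160 ##########################+++++###+++++++++++####+++######################################
166 #########################+++#+++++++++++++###++++++.+#####################################
172 ###########################++++++++++o+o+###+++++++o+#####################################
178 ##########################+++++oo+++++oo####o++++++++#####################################
184 #########################++++oo+ooooo+++###ooo++++++++####################################
190 #########################+++++++++++++++++++++o+++++++######
[... 565 characters left out ...]
###################################
232 ##########################################################################################
238 ##########################################################################################
244 ##########################################################################################
250 ##########################################################################################
256 ##########################################################################################
262 ##########################################################################################
268 ##########################################################################################
```

Run:
```python
from h import *
im=cv2.imread('pics/wc.png');c=cam('wrist')
print('shoulder',[p2w([[318.5,187]],z,c)[0,:2].round(4).tolist() for z in(.12,.14,.15)])
h=cv2.HoughCircles(cv2.GaussianBlur(cv2.cvtColor(im,cv2.COLOR_BGR2GRAY),(3,3),0)[140:235,270:370],cv2.HOUGH_GRADIENT,1,4,param1=60,param2=12,minRadius=13,maxRadius=32)
for q in (h[0][:8] if h is not None else []):
    print(q+[270,140,0],p2w([q[:2]+[270,140]],.172,c)[0,:2].round(4),'r at .172 mm',(q[2]*.2543/308*1e3).round(1))
cv2.imwrite('pics/wcz.png',cv2.resize(im[130:240,250:400],None,fx=5,fy=5,interpolation=cv2.INTER_CUBIC))
d=cv2.imread('pics/top0.png');g=cv2.cvtColor(d,cv2.COLOR_BGR2GRAY);print(g[222:250:2,404:444:2])
```

```text
shoulder [[0.4608, -0.3154], [0.4604, -0.3103], [0.4602, -0.3078]]
[317.5        189.5         29.20000076] [ 0.4591 -0.3045] r at .172 mm 24.1
[317.5        202.5         17.89999962] [ 0.4605 -0.316 ] r at .172 mm 14.8
[317.5        185.5         26.79999924] [ 0.4587 -0.301 ] r at .172 mm 22.1
[320.5        176.5         29.20000076] [ 0.4603 -0.2929] r at .172 mm 24.1
[320.5        181.5         30.20000076] [ 0.4608 -0.2972] r at .172 mm 24.9
[314.5        179.5         31.39999962] [ 0.4556 -0.2961] r at .172 mm 25.9
[318.5        168.5         21.20000076] [ 0.4578 -0.2863] r at .172 mm 17.5
[313.5        191.5         25.70000076] [ 0.456  -0.3067] r at .172 mm 21.2
[[ 79  88  88  88  88  88  84  76  75  77  75  75  74  75  74  73  72  72
   73  71]
 [ 79  95 103 104 103 102 100  99  99 101  88  86  84  88  80  74  72  72
   72  71]
 [ 78  95 102 101 102 102 104 123 110 114 128 155 154 156 137  87  73  72
   71  71]
 [ 77  97 101 101 100 108 130 123 119 155 189 205 219 221 213 181 107  73
   73  72]
 [ 77  98 101 101 109 146  89 110 149 189 217 228 230 221 222 225 202  87
   72  71]
 [ 74 101 101  97 128  95  85 126 178 201 226 233 160 209 231 229 224 143
   73  71]
 [ 70 100 101 101 145  86  85 133 131 141 147 186 144 236 233 230 227 200
   80  71]
 [ 66 100  99 106 122  82  83 122 137 168 177 129 143 236 234 230 227 210
   85  70]
 [ 69 101  99 107 120  82  83 130 184 214 228 175 124 227 233 229 226 193
   80  71]
 [ 82 101  98  98 122  86  82 119 174 194 225 224 146 148 207 218 215 152
   75  71]
 [ 91 101 101  85 120 104  81  91 135 184 206 225 221 188 219 223 196  98
   72  71]
 [ 92  99  99  98  78  99 104  83  97 144 178 191 208 212 208 180 117  74
   71  72]
 [ 93  98  98  98  79  67  92 100  91  98 115 138 155 154 124  86  73  73
   72  72]
 [ 94  97  98  98  98  94  82 115 150 100  62  90  95  95  79  73  73  74
   72  72]]
```

Run:
```python
from h import *
to(.461,-.3155,.2,97.05)
```

```text
row [-0.022 -0.016  0.676] turn 0.0004 at [ 0.4631 -0.3121  0.3014] yaw 97.12 F [ 0.1 -0.2 -0.4] open 0.0006 t 41.5
```

Request:
drive_tool([
  [-0.022,-0.016,0.1,0],
  [-0.022,-0.016,0.3,0],
  [-0.022,-0.016,0.5,0],
  [-0.022,-0.016,0.66,0],
  [-0.022,-0.016,0.66,0],
  [-0.022,-0.016,0.66,0],
  [-0.022,-0.016,0.66,0],
])

```text
clock: 42.15
ee_pos: [0.4619, -0.3175, 0.2044]
ee_rot: [0.662, 0.749, 0.0, 0.001]
contact_force: [0.6, 0.3, -0.0]
opening: 0.0007
grasp_force: 0.0
```

Request:
drive_tool([
  [0,0,0.02,0],
  [0,0,0.04,0],
  [0,0,0.06,0],
  [0,0,0.08,0],
  [0,0,0.1,0],
  [0,0,0.11,0],
  [0,0,0.11,0],
  [0,0,0.11,0],
])

```text
clock: 42.95
ee_pos: [0.4613, -0.3174, 0.1876]
ee_rot: [0.662, 0.749, 0.0, 0.001]
contact_force: [-1.3, 1.7, 6.5]
opening: 0.0004
grasp_force: 3.3
```

Run:
```python
from h import *
to(.461,-.3155,.185,97.05)
```

```text
row [ 0.013 -0.001  0.017] turn 0.0 at [ 0.4613 -0.3174  0.1876] yaw 97.05 F [-1.3  1.7  6.5] open 0.0004 t 43.0
```

Request:
drive_tool([
  [0,0,0.01,0],
  [0,0,0.02,0],
  [0,0,0.025,0],
  [0,0,0.025,0],
  [0,0,0.025,0],
])

```text
clock: 43.45
ee_pos: [0.4614, -0.3175, 0.1872]
ee_rot: [0.662, 0.749, 0.0, 0.001]
contact_force: [-7.4, 5.3, 22.2]
opening: 0.0007
grasp_force: 11.5
```

Request:
drive_tool([
  [0,0,-0.05,0],
  [0,0,-0.1,0],
  [0,0,-0.15,0],
  [0,0,-0.3,0],
  [0,0,-0.5,0],
  [0,0,-0.65,0],
  [0,0,-0.65,0],
])

```text
clock: 44.15
ee_pos: [0.4625, -0.3183, 0.2838]
ee_rot: [0.662, 0.749, 0.0, 0.003]
contact_force: [-0.2, -0.0, 0.3]
opening: 0.0006
grasp_force: 0.0
```

Request:
drive_tool([
  [0.3,0,0,0],
  [0.6,0,0,0],
  [0.9,0,0,0],
  [1,0,0,0],
  [1,0,0,0],
], grip=0.45)

```text
clock: 44.65
ee_pos: [0.4417, -0.1665, 0.2788]
ee_rot: [0.661, 0.75, -0.0, -0.001]
contact_force: [0.2, -0.4, 0.6]
opening: 0.0386
grasp_force: 0.0
```

Run:
```python
from h import *
to(.4554,-.1029,.1274,97.05)
```

```text
row [0.408 0.145 1.009] turn 0.001 at [ 0.4417 -0.1665  0.2788] yaw 97.23 F [ 0.2 -0.4  0.6] open 0.0386 t 44.6
```

Request:
drive_tool([
  [0.2,0.07,0,0],
  [0.41,0.145,0.1,0.001],
  [0.41,0.145,0.3,0.001],
  [0.41,0.145,0.5,0.001],
  [0.41,0.145,0.5,0.001],
  [0.41,0.145,0.5,0.001],
])

```text
clock: 45.25
ee_pos: [0.4564, -0.1054, 0.2046]
ee_rot: [0.664, 0.748, -0.001, -0.001]
contact_force: [0.9, -0.0, 1.2]
opening: 0.0485
grasp_force: 0.0
```

Run:
```python
from h import *
im,c=snap('wrist');g=im.max(2);to(.4554,-.1029,.1274,97.05)
print(w2p([[.4554,-.1029,.1244],[.4554-.04*.1227,-.1029+.04*.9924,.1244]],c).round(0).tolist())
print('\n'.join([str(y)+' '+''.join('#' if v<50 else '+' if v<110 else '.' for v in g[y,280:370]) for y in range(110,230,12)]))
```

```text
row [ 0.019 -0.01   0.523] turn -0.0013 at [ 0.4572 -0.1056  0.2058] yaw 96.82 F [ 0.2  0.1 -0.1] open 0.0482 t 45.3
[[320.0, 215.0], [320.0, 158.0]]
110 ++++++++++++++++++++++#++...............+#+++++++++++++++++++#++++++++++++++++++++++++++++
122 +++++++++++++++++++++++++......+###+#+++++++######++++++++++++++++++++++++++++++++#++#++++
134 +#+##+++++++#++#++####+++....+.+######++++++#######++++++#+++#++#+++++++++++++++++++++++++
146 ##+###+#+#+#+++#++++###+++.....+######++++++#####+........................................
158 ###+++########+###++++##++......#################+...................+++++++++++++++######
170 #+###+#+###+++#+#+####+##+......#################+...........+++++++++++++++++++++++++++++
182 ####+++##+####+#+#+++####+......+################+...........++++++++++++++++#############
194 #+######+#+##+############+.....+################+...........++++++++++++++++#############
206 ########+#####++######+#+#+.....+################+...........+++++++++++++++++++++++++###+
218 ####++++####+##+####+###+#+.....+################+..++....++++++++++++++++++++++++++++++++
```

Request:
drive_tool([
  [0.019,-0.009,0.15,0],
  [0.019,-0.009,0.3,0],
  [0.019,-0.009,0.45,0],
  [0.019,-0.009,0.52,0],
  [0.019,-0.009,0.52,0],
  [0.019,-0.009,0.52,0],
])

```text
clock: 45.9
ee_pos: [0.456, -0.1024, 0.1286]
ee_rot: [0.664, 0.748, 0.0, 0.001]
contact_force: [0.7, -0.5, -0.5]
opening: 0.0485
grasp_force: 0.0
```

Request:
drive_tool([
  [0,0,0,0],
  [0,0,0,0],
  [0,0,0,0],
  [0,0,0,0],
  [0,0,0,0],
  [0,0,0,0],
], grip=1, newtons=45)

```text
clock: 46.5
ee_pos: [0.4552, -0.1019, 0.1275]
ee_rot: [0.663, 0.748, 0.0, 0.0]
contact_force: [0.8, 0.1, 1.3]
opening: 0.01
grasp_force: 44.1
```

Run:
```python
from h import *
to(.4554,-.1029,.1274,97.05);ang()
```

```text
row [-0.007  0.     0.001] turn -0.001 at [ 0.4552 -0.1019  0.1275] yaw 96.88 F [0.8 0.1 1.3] open 0.01 t 46.5
tilt by z 9.94 dx expected 0.0144 dx got 0.0143 F [0.8 0.1 1.3] grip 44.1
```

Request:
drive_tool([
  [0,0.008,-0.017,0],
  [0,0.016,-0.034,0],
  [0,0.024,-0.05,0],
  [0,0.032,-0.067,0],
  [0,0.041,-0.084,0],
  [0,0.049,-0.1,0],
  [0,0.057,-0.117,0],
  [0,0.066,-0.134,0],
])

```text
clock: 47.3
ee_pos: [0.4632, -0.1008, 0.1442]
ee_rot: [0.663, 0.748, -0.001, -0.001]
contact_force: [6.1, -2.3, -18.6]
opening: 0.0099
grasp_force: 46.3
```

Request:
drive_tool([
  [0,0.01,-0.016,0],
  [0,0.02,-0.032,0],
  [0,0.029,-0.048,0],
  [0,0.039,-0.064,0],
  [0,0.049,-0.08,0],
  [0,0.059,-0.096,0],
  [0,0.069,-0.112,0],
  [0,0.078,-0.128,0],
])

```text
clock: 48.1
ee_pos: [0.4741, -0.0994, 0.1625]
ee_rot: [0.663, 0.748, -0.002, -0.002]
contact_force: [6.8, -3.9, -20.6]
opening: 0.0101
grasp_force: 46.3
```

Run:
```python
from h import *
ang();to(.4410+.0363*.9925,-.1045+.0363*.123,.0854+.0816,97.05)
```

```text
tilt by z 18.8 dx expected 0.0333 dx got 0.0333 F [  6.8  -3.9 -20.6] grip 46.3
row [-0.006  0.019 -0.03 ] turn -0.0009 at [ 0.4741 -0.0994  0.1625] yaw 96.9 F [  6.8  -3.9 -20.6] open 0.0101 t 48.1
```

Request:
drive_tool([
  [0,0.005,-0.008,0],
  [0,0.01,-0.016,0],
  [0,0.015,-0.024,0],
  [0,0.019,-0.031,0],
  [0,0.019,-0.031,0],
  [0,0.019,-0.031,0],
])

```text
clock: 48.7
ee_pos: [0.4772, -0.099, 0.1671]
ee_rot: [0.663, 0.748, -0.002, -0.002]
contact_force: [6.8, -2.8, -19.6]
opening: 0.0102
grasp_force: 46.3
```

Run:
```python
from h import *
ang();print(pose()[0])
```

```text
tilt by z 20.02 dx expected 0.0363 dx got 0.0364 F [  6.8  -2.8 -19.6] grip 46.3
[ 0.47717011 -0.09902879  0.16708591]
```

Request:
drive_tool([
  [0,0,0,0],
  [0,0,0,0],
  [0,0,0,0],
  [0,0,0,0],
], grip=0.45)

```text
clock: 49.1
ee_pos: [0.4797, -0.099, 0.1721]
ee_rot: [0.663, 0.748, 0.0, 0.001]
contact_force: [-0.2, -0.0, -0.1]
opening: 0.0399
grasp_force: 0.0
```

Request:
drive_tool([
  [0,0,-0.1,0],
  [0,0,-0.3,0],
  [0,0,-0.6,0],
  [0,0.2,-0.9,0],
  [0,0.5,-1,0],
  [0,0.5,-1,0],
  [0,0.5,-1,0],
])

```text
clock: 49.8
ee_pos: [0.5543, -0.0898, 0.3217]
ee_rot: [0.663, 0.749, 0.0, 0.0]
contact_force: [-0.4, -0.0, -0.5]
opening: 0.0481
grasp_force: 0.0
```

Run:
```python
from h import *
im,c=snap('wrist','wh20');np.savez('wh20.npz',im=im,K=c[0],D=c[1],R=c[2],t=c[3])
hsv=cv2.cvtColor(im,cv2.COLOR_BGR2HSV);m=cv2.inRange(hsv,(3,110,90),(20,255,255));n,l,st,ce=cv2.connectedComponentsWithStats(m)
print([(ce[i].round(1).tolist(),int(st[i,4])) for i in range(1,n) if st[i,4]>25])
from tilt import *
for th in(0.332,.349,.366):print(w2p([pt(th,x+.038,y-.013,.0125) for x,y in((.059,.074),(.059,0),(.059,-.074),(-.059,0))],c).round(1).tolist())
to(.461,-.3155,.3,97.05)
```

```text
[([405.9, 117.4], 54), ([397.7, 172.9], 45), ([317.2, 182.9], 56), ([397.6, 226.4], 37), ([196.4, 316.3], 602), ([446.5, 316.2], 562), ([415.1, 369.4], 2767)]
[[407.2, 117.7], [402.9, 175.0], [399.0, 226.5], [319.3, 181.8]]
[[407.6, 117.8], [403.2, 175.0], [399.3, 226.6], [320.2, 182.3]]
[[408.0, 117.8], [403.6, 175.1], [399.7, 226.8], [321.1, 182.7]]
row [-1.42  -0.79   0.138] turn -0.0008 at [ 0.5531 -0.0898  0.3207] yaw 96.9 F [-0.3  0.1  0.5] open 0.0483 t 49.9
```

Run:
```python
from tilt import *
for f,th in(('wh10',.173),('wh20',.349)):
    d=np.load(f+'.npz');im=d['im'];c=(d['K'],d['D'],d['R'],d['t'])
    hsv=cv2.cvtColor(im,cv2.COLOR_BGR2HSV);m=cv2.inRange(hsv,(3,110,60),(20,255,255));n,l,st,ce=cv2.connectedComponentsWithStats(m)
    print([(ce[i].round(1).tolist(),st[i].tolist()) for i in range(1,n) if 20<st[i,4]<200])
    print(w2p([pt(th,x+.038,y-.013,.0125) for x,y in((.059,.074),(.059,0),(.059,-.074),(-.059,0))],c).round(1).tolist())
    print('pad5 model',w2p([pt(th,.059+i*.05,j*.027,.012) for i,j in((1,1),(1,-1),(-1,-1),(-1,1))],c).round(0).tolist())
a=cv2.imread('pics/wh10.png')[60:260,190:440];b=cv2.imread('pics/wh20.png')[60:260,190:440]
cv2.imwrite('pics/cmp.png',cv2.resize(np.vstack([a,b])[:, :],None,fx=1.5,fy=1.5,interpolation=cv2.INTER_CUBIC)) if 0 else cv2.imwrite('pics/cmp.png',cv2.resize(np.hstack([a,b]),None,fx=1.6,fy=1.6,interpolation=cv2.INTER_CUBIC))
```

```text
[([404.7, 118.0], [401, 114, 9, 9, 72]), ([395.4, 178.4], [392, 175, 8, 8, 62]), ([302.6, 185.5], [299, 182, 9, 8, 65]), ([395.7, 236.2], [392, 233, 8, 7, 47])]
[[406.9, 118.5], [402.0, 181.1], [397.6, 236.9], [306.2, 185.0]]
pad5 model [[414.0, 148.0], [410.0, 192.0], [331.0, 195.0], [332.0, 150.0]]
[([405.9, 117.4], [403, 114, 7, 8, 54]), ([397.7, 172.9], [395, 170, 7, 7, 45]), ([317.2, 182.9], [314, 179, 8, 9, 56]), ([397.6, 226.4], [395, 223, 6, 7, 37])]
[[407.6, 117.8], [403.2, 175.0], [399.3, 226.6], [320.2, 182.3]]
pad5 model [[413.0, 144.0], [410.0, 184.0], [343.0, 191.0], [343.0, 148.0]]
```

View pics/cmp.png

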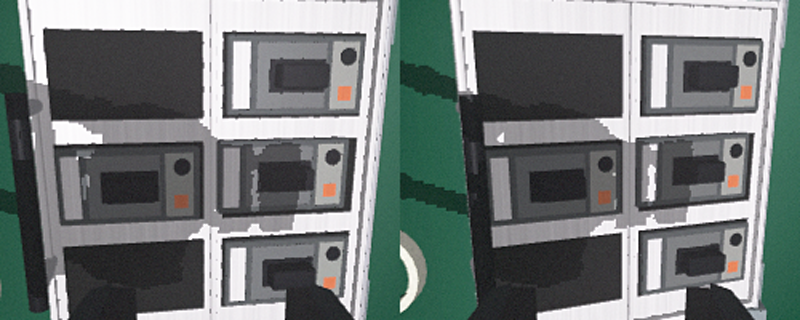

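The frame on pad 5 has shifted about 6 mm towards the handle and 3 mm in y, and the shift is the same at 10 and 20 degrees. It was aligned before tilting, so it was knocked. I'll lower the tray, reseat that frame, and repeat the two-slope dusting so the order holds.

Run:
```python
from h import *
to(.4772,-.0990,.1671,97.05)
```

```text
row [-0.    -0.508  1.024] turn -0.0008 at [ 0.5531 -0.0898  0.3207] yaw 96.9 F [-0.3  0.1  0.5] open 0.0483 t 49.9
```

Request:
drive_tool([
  [0,-0.25,0,0],
  [0,-0.508,0.1,0],
  [0,-0.508,0.3,0],
  [0,-0.508,0.5,0],
  [0,-0.508,0.7,0],
  [0,-0.508,0.85,0],
  [0,-0.508,0.95,0],
  [0,-0.508,1,0],
])

```text
clock: 50.65
ee_pos: [0.4747, -0.0986, 0.1684]
ee_rot: [0.664, 0.748, -0.001, -0.002]
contact_force: [-0.9, -0.0, 0.4]
opening: 0.048
grasp_force: 0.0
```

Request:
drive_tool([
  [0,0,0.012,0],
  [0,0,0.012,0],
  [0,0,0.012,0],
])

```text
clock: 50.95
ee_pos: [0.4784, -0.0993, 0.1703]
ee_rot: [0.663, 0.748, 0.0, 0.001]
contact_force: [1.0, -0.8, 0.7]
opening: 0.0483
grasp_force: 0.0
```

Request:
drive_tool([
  [0,0,0,0],
  [0,0,0,0],
  [0,0,0,0],
  [0,0,0,0],
  [0,0,0,0],
  [0,0,0,0],
], grip=1, newtons=45)

```text
clock: 51.55
ee_pos: [0.4772, -0.0992, 0.1692]
ee_rot: [0.663, 0.748, -0.001, -0.001]
contact_force: [-2.9, -1.1, 1.3]
opening: 0.0102
grasp_force: 45.0
```

Run:
```python
from h import *
ang();print(pose()[0])
```

```text
tilt by z 20.61 dx expected 0.0378 dx got 0.0365 F [-2.9 -1.1  1.3] grip 45.0
[ 0.47723106 -0.09916129  0.16924953]
```

Request:
drive_tool([
  [0,-0.01,0.016,0],
  [0,-0.02,0.032,0],
  [0,-0.029,0.048,0],
  [0,-0.039,0.064,0],
  [0,-0.049,0.08,0],
  [0,-0.059,0.096,0],
  [0,-0.069,0.112,0],
  [0,-0.078,0.128,0],
])

```text
clock: 52.35
ee_pos: [0.4664, -0.1005, 0.1514]
ee_rot: [0.663, 0.748, 0.0, 0.0]
contact_force: [-5.2, 1.2, 9.6]
opening: 0.0098
grasp_force: 45.0
```

Request:
drive_tool([
  [0,-0.008,0.017,0],
  [0,-0.016,0.034,0],
  [0,-0.024,0.05,0],
  [0,-0.032,0.067,0],
  [0,-0.041,0.084,0],
  [0,-0.049,0.1,0],
  [0,-0.057,0.117,0],
  [0,-0.066,0.134,0],
])

```text
clock: 53.15
ee_pos: [0.4563, -0.1018, 0.1309]
ee_rot: [0.663, 0.748, -0.0, -0.0]
contact_force: [-4.2, 0.4, 8.1]
opening: 0.0101
grasp_force: 44.8
```

Request:
drive_tool([
  [0,-0.007,0.018,0],
  [0,-0.014,0.036,0],
  [0,-0.021,0.053,0],
  [0,-0.028,0.07,0],
  [0,-0.035,0.088,0],
  [0,-0.042,0.105,0],
  [0,-0.049,0.123,0],
  [0,-0.055,0.14,0],
])

```text
clock: 53.95
ee_pos: [0.4479, -0.1028, 0.1096]
ee_rot: [0.663, 0.748, -0.0, -0.0]
contact_force: [-4.4, 0.3, 7.7]
opening: 0.0097
grasp_force: 44.3
```

Request:
drive_tool([
  [0,-0.005,0.018,0],
  [0,-0.01,0.035,0],
  [0,-0.016,0.053,0],
  [0,-0.021,0.07,0],
  [0,-0.026,0.088,0],
  [0,-0.031,0.105,0],
  [0,-0.036,0.12,0],
  [0,-0.04,0.13,0],
])

```text
clock: 54.75
ee_pos: [0.442, -0.1035, 0.0899]
ee_rot: [0.663, 0.748, -0.0, -0.0]
contact_force: [-4.6, -1.0, 6.7]
opening: 0.0102
grasp_force: 44.4
```

Run:
```python
from h import *
ang(.0875);print(pose()[0])
```

```text
tilt by z 0.56 dx expected 0.0006 dx got 0.001 F [-4.6 -1.   6.7] grip 44.4
[ 0.4420358  -0.10352416  0.08994479]
```

Request:
drive_tool([
  [0,-0.001,0.005,0],
  [0,-0.002,0.01,0],
  [0,-0.003,0.015,0],
  [0,-0.004,0.02,0],
  [0,-0.005,0.025,0],
  [0,-0.005,0.03,0],
  [0,-0.005,0.03,0],
])

```text
clock: 55.45
ee_pos: [0.441, -0.1037, 0.0855]
ee_rot: [0.663, 0.748, -0.001, -0.001]
contact_force: [-6.4, -1.7, 7.6]
opening: 0.0102
grasp_force: 43.8
```

Run:
```python
from h import *
ang(.0875);print(pose()[0])
```

```text
tilt by z -0.46 dx expected -0.0005 dx got -0.0 F [-6.4 -1.7  7.6] grip 43.8
[ 0.44096291 -0.10366408  0.0855034 ]
```

Request:
drive_tool([
  [0,0,0.005,0],
  [0,0,0.01,0],
  [0,0,0.015,0],
  [0,0,0.02,0],
  [0,0,0.02,0],
])

```text
clock: 55.95
ee_pos: [0.441, -0.1037, 0.0851]
ee_rot: [0.663, 0.748, -0.001, -0.001]
contact_force: [-15.6, 1.0, 29.9]
opening: 0.0101
grasp_force: 41.3
```

Request:
drive_tool([
  [0,0,0.005,0],
  [0,0,0.01,0],
  [0,0,0.015,0],
  [0,0,0.015,0],
])

```text
clock: 56.35
ee_pos: [0.4411, -0.1038, 0.0847]
ee_rot: [0.663, 0.748, -0.001, -0.001]
contact_force: [-22.3, 3.5, 46.5]
opening: 0.0099
grasp_force: 40.0
```

Request:
drive_tool([
  [0,0,-0.01,0],
  [0,0,-0.02,0],
  [0,0,-0.028,0],
  [0,0,-0.028,0],
])

```text
clock: 56.75
ee_pos: [0.4409, -0.1037, 0.0851]
ee_rot: [0.663, 0.748, -0.001, -0.0]
contact_force: [-8.1, -0.3, 13.1]
opening: 0.0099
grasp_force: 43.7
```

Request:
drive_tool([
  [0,0,0,0],
  [0,0,0,0],
  [0,0,0,0],
  [0,0,0,0],
], grip=0.45)

```text
clock: 57.15
ee_pos: [0.4417, -0.1034, 0.0839]
ee_rot: [0.663, 0.748, 0.0, 0.0]
contact_force: [-0.3, -0.4, 1.2]
opening: 0.0398
grasp_force: 0.0
```

Request:
drive_tool([
  [0,0,-0.1,0],
  [0,0,-0.3,0],
  [0,0,-0.6,0],
  [0,0,-1,0],
  [0,0.3,-1,0],
  [0,0.6,-1,0],
  [0,0.8,-1,0],
  [0,0.8,-1,0],
])

```text
clock: 57.95
ee_pos: [0.5641, -0.0886, 0.234]
ee_rot: [0.663, 0.749, 0.001, 0.001]
contact_force: [-0.7, 0.5, -0.4]
opening: 0.0485
grasp_force: 0.0
```

Run:
```python
from tilt import *
im,c=snap('wrist','wl');np.savez('wl.npz',im=im,K=c[0],D=c[1],R=c[2],t=c[3]);th=0
hsv=cv2.cvtColor(im,cv2.COLOR_BGR2HSV);m=cv2.inRange(hsv,(3,110,60),(20,255,255));n,l,st,ce=cv2.connectedComponentsWithStats(m)
o=[ce[i] for i in range(1,n) if 20<st[i,4]<250]
W=p2w(o,.0325,c);print('orange in tray',((W[:,:2]-t[:2])@Rm[:2,:2]).round(4).tolist())
print(pose()[:2]);to(.6194,-.081,.12,7.05)
```

```text
orange in tray [[0.0944, 0.062], [0.0883, -0.0095], [-0.0249, -0.0132]]
(array([ 0.56194406, -0.08876058,  0.23344031]), np.float64(96.93932489348789))
row [0.005 0.387 0.756] turn 0.4994 at [ 0.5619 -0.0888  0.2334] yaw 96.94 F [-0.7  1.  -0.4] open 0.0482 t 58.0
```

Request:
drive_tool([
  [0,0.1,0,0.045],
  [0,0.2,0,0.09],
  [0,0.35,0,0.135],
  [0,0.35,0,0.18],
  [0,0.35,0,0.225],
  [0,0.35,0,0.27],
  [0,0.35,0,0.315],
  [0,0.35,0,0.36],
], newtons=30)

```text
clock: 58.8
ee_pos: [0.6114, -0.083, 0.2334]
ee_rot: [0.962, 0.273, -0.001, -0.0]
contact_force: [-0.2, 0.1, 0.4]
opening: 0.0486
grasp_force: 0.0
```

Request:
drive_tool([
  [0,0,0,0.045],
  [0,0,0,0.09],
  [0,0,0.1,0.139],
  [0,0,0.3,0.139],
  [0,0,0.5,0.139],
  [0,0,0.6,0.139],
  [0,0,0.6,0.139],
  [0,0,0.6,0.139],
])

```text
clock: 59.6
ee_pos: [0.6128, -0.083, 0.1445]
ee_rot: [0.998, 0.061, -0.0, 0.0]
contact_force: [0.6, -0.1, -0.3]
opening: 0.0482
grasp_force: 0.0
```

Run:
```python
from tilt import *
im,c=snap('wrist','wg');g=cv2.cvtColor(im,cv2.COLOR_BGR2GRAY)
to(.6147,-.081,.0562,7.05)
hsv=cv2.cvtColor(im,cv2.COLOR_BGR2HSV);m=cv2.inRange(hsv,(3,110,60),(20,255,255));n,l,st,ce=cv2.connectedComponentsWithStats(m)
o=[ce[i] for i in range(1,n) if 20<st[i,4]<450];W=p2w(o,.0325,c);print('orange in tray',((W[:,:2]-t[:2])@Rm[:2,:2]).round(4).tolist())
a=Rm[:2,:2]
print('model plate (shifted)',w2p([pt(0,.053+i*.05,.001+j*.027,.012) for i,j in((1,1),(1,-1),(-1,-1),(-1,1))],c).round(0).tolist())
print('\n'.join([str(y)+' '+''.join('#' if v<75 else '+' if v<150 else '.' for v in g[y,260:380]) for y in list(range(136,164,3))+list(range(170,270,10))]))
```

```text
row [ 0.008 -0.013  0.595] turn -0.0 at [ 0.6136 -0.0831  0.1454] yaw 7.05 F [ 0.2 -0.7  0.3] open 0.0486 t 59.6
orange in tray [[0.094, 0.0618], [0.0937, -0.0861], [0.0879, -0.009], [-0.0251, -0.0131]]
model plate (shifted) [[284.0, 140.0], [356.0, 140.0], [352.0, 258.0], [289.0, 258.0]]
136 ####+....................#########################################################################+.....................
139 ####+....................##########################################################################+....................
142 +###+...................+++++++++++++++++++++++++++++++++++++++++++++++++++++++++++++++++++++######+....................
145 +###+..................++++++++++++++++++++++++++++++++++++++++++++++++++++++++++++++++++++++#####+....................+
148 +###+..................+++++..........++++..++..........................................+++++#####+....................+
151 +####..................+++++..........++++++............................................+++++#####+...................++
154 +####+.................+++++.......#++++++#+++#+........
[... 989 characters left out ...]
############################++++++++++++############+.++++++++.++..++.+####
220 #########+..++++++++++++.+######+++++#+++++++#############################+++++++++#+###########+...+++++++++.++++++####
230 #########+.++++++++++++++++######+#+#++#++#++#########################+#+##+#+++++#++###########+++++++++++++++++++#####
240 ###############.+++++++++++#####################################################################+.+++++++++.+###########
250 ###############++++++++++++#####+++++++++++++++++++++++++++++++++++++++++++++++++++++##########+.++++++.++.++###########
260 ################.++++++++++++++++.+++++++++.+++++++++.++++++++++.++++++.+++++++++.+++++.++++++++++++++++++++############
```

Request:
drive_tool([
  [0.009,-0.017,0.12,0],
  [0.009,-0.017,0.25,0],
  [0.009,-0.017,0.4,0],
  [0.009,-0.017,0.52,0],
  [0.009,-0.017,0.59,0],
  [0.009,-0.017,0.59,0],
  [0.009,-0.017,0.59,0],
])

```text
clock: 60.35
ee_pos: [0.6149, -0.0803, 0.0569]
ee_rot: [0.998, 0.062, 0.001, 0.0]
contact_force: [-0.2, 1.2, 1.2]
opening: 0.0483
grasp_force: 0.0
```

Request:
drive_tool([
  [0,0,0,0],
  [0,0,0,0],
  [0,0,0,0],
  [0,0,0,0],
  [0,0,0,0],
  [0,0,0,0],
], grip=1)

```text
clock: 60.95
ee_pos: [0.614, -0.0802, 0.0558]
ee_rot: [0.998, 0.062, 0.0, 0.0]
contact_force: [0.3, -0.3, 2.4]
opening: 0.0159
grasp_force: 30.0
```

Request:
drive_tool([
  [0,0,-0.03,0],
  [0,0,-0.07,0],
  [0,0,-0.1,0],
  [0,0,-0.1,0],
])

```text
clock: 61.35
ee_pos: [0.6145, -0.0802, 0.0716]
ee_rot: [0.998, 0.062, 0.001, 0.0]
contact_force: [-0.9, 0.7, -1.2]
opening: 0.0154
grasp_force: 30.0
```

Run:
```python
from tilt import *
s=pose()[2];print(s['grasp_force'])
q=t[:2]+Rm[:2,:2]@np.array([.0605,-.002]);to(*q,.0562,7.05)
```

```text
29.99856412410736
row [0.042 0.022 0.103] turn 0.0001 at [ 0.6145 -0.0802  0.0716] yaw 7.06 F [-0.9  0.7 -1.2] open 0.0154 t 61.4
```

Request:
drive_tool([
  [0.02,0.01,0,0],
  [0.041,0.021,0,0],
  [0.041,0.021,0.03,0],
  [0.041,0.021,0.06,0],
  [0.041,0.021,0.09,0],
  [0.041,0.021,0.1,0],
  [0.041,0.021,0.1,0],
])

```text
clock: 62.05
ee_pos: [0.6201, -0.0825, 0.0558]
ee_rot: [0.998, 0.062, -0.0, -0.0]
contact_force: [-2.7, -0.3, 4.4]
opening: 0.0158
grasp_force: 30.0
```

Request:
drive_tool([
  [0,0,0,0],
  [0,0,0,0],
  [0,0,0,0],
  [0,0,0,0],
], grip=0.5)

```text
clock: 62.45
ee_pos: [0.6203, -0.0825, 0.0552]
ee_rot: [0.998, 0.062, -0.0, -0.0]
contact_force: [1.0, -0.4, -0.6]
opening: 0.0436
grasp_force: 0.0
```

Request:
drive_tool([
  [0,0,-0.1,0],
  [0,0,-0.3,0],
  [0,0,-0.6,0],
  [-0.2,0,-1,0],
  [-0.4,0,-1,0],
  [-0.4,0,-1,0],
])

```text
clock: 63.05
ee_pos: [0.5599, -0.0905, 0.2104]
ee_rot: [0.998, 0.061, 0.003, 0.001]
contact_force: [0.4, 0.7, -0.6]
opening: 0.0443
grasp_force: 0.0
```

```bash
cat >> tilt.py <<'E'
def orange(th=0,f=None):
    im,c=snap('wrist',f);hsv=cv2.cvtColor(im,cv2.COLOR_BGR2HSV);m=cv2.inRange(hsv,(3,110,60),(20,255,255));n,l,st,ce=cv2.connectedComponentsWithStats(m)
    o=np.array([ce[i] for i in range(1,n) if 20<st[i,4]<450])
    for k,(x,y) in {6:(.059,.074),5:(.059,0),4:(.059,-.074),2:(-.059,0)}.items():
        q=w2p([pt(th,x+.036,y-.0125,.0125),pt(th,x+.046,y-.0125,.0125),pt(th,x+.036,y-.0025,.0125)],c);J=np.c_[q[1]-q[0],q[2]-q[0]]/10
        d=o-q[0];i=np.argmin(np.linalg.norm(d,axis=1));print('pad',k,'offset mm',np.linalg.solve(J,d[i]).round(1))
E
python3 - <<'E'
from tilt import *
orange(0,'wq');to(.4412,-.1040,.2,97.05)
E
```

```text
pad 6 offset mm [-0.5  0.2]
pad 5 offset mm [-1.4 -0.1]
pad 4 offset mm [-1.3  0.6]
pad 2 offset mm [-1.8 -0.9]
row [-0.802 -0.006  0.054] turn -0.5002 at [ 0.5607 -0.0902  0.2086] yaw 7.02 F [ 0.   0.5 -0.2] open 0.0439 t 63.1
```

Request:
drive_tool([
  [-0.2,0,0,-0.045],
  [-0.4,0,0,-0.09],
  [-0.6,0,0,-0.135],
  [-0.8,0,0,-0.18],
  [-0.8,0,0,-0.225],
  [-0.8,0,0,-0.27],
  [-0.8,0,0,-0.315],
  [-0.8,0,0,-0.36],
])

```text
clock: 63.9
ee_pos: [0.4421, -0.1045, 0.205]
ee_rot: [0.808, 0.589, -0.0, -0.0]
contact_force: [-0.7, -0.3, 0.2]
opening: 0.0438
grasp_force: 0.0
```

Request:
drive_tool([
  [0,0,0,-0.045],
  [0,0,0,-0.09],
  [0,0,0,-0.14],
  [0,0,0,-0.14],
  [0,0,0,-0.14],
])

```text
clock: 64.4
ee_pos: [0.442, -0.1045, 0.2051]
ee_rot: [0.663, 0.748, -0.0, -0.0]
contact_force: [0.5, -0.2, -0.2]
opening: 0.0437
grasp_force: 0.0
```

Run:
```python
from h import *
to(.4412,-.1040,.085,97.05)
```

```text
row [ 0.004 -0.004  0.8  ] turn -0.001 at [ 0.442  -0.1045  0.2051] yaw 96.88 F [ 0.5 -0.2 -0.2] open 0.0437 t 64.4
```

Request:
drive_tool([
  [0.003,-0.003,0.1,0],
  [0.003,-0.003,0.3,0],
  [0.003,-0.003,0.5,0],
  [0.003,-0.003,0.7,0],
  [0.003,-0.003,0.8,0],
  [0.003,-0.003,0.8,0],
  [0.003,-0.003,0.8,0],
])

```text
clock: 65.1
ee_pos: [0.4414, -0.1042, 0.0855]
ee_rot: [0.663, 0.749, -0.0, -0.0]
contact_force: [-0.8, 0.2, -0.2]
opening: 0.044
grasp_force: 0.0
```

Request:
drive_tool([
  [0,0,0,0],
  [0,0,0,0],
  [0,0,0,0],
  [0,0,0,0],
  [0,0,0,0],
  [0,0,0,0],
], grip=1, newtons=45)

```text
clock: 65.7
ee_pos: [0.441, -0.1044, 0.0859]
ee_rot: [0.662, 0.749, -0.0, -0.0]
contact_force: [-1.9, -0.2, 5.9]
opening: 0.0102
grasp_force: 43.9
```

Request:
drive_tool([
  [0,0.004,-0.018,0],
  [0,0.009,-0.036,0],
  [0,0.015,-0.054,0],
  [0,0.02,-0.072,0],
  [0,0.026,-0.09,0],
  [0,0.031,-0.108,0],
  [0,0.036,-0.125,0],
  [0,0.042,-0.143,0],
])

```text
clock: 66.5
ee_pos: [0.4463, -0.1037, 0.105]
ee_rot: [0.662, 0.749, -0.001, -0.001]
contact_force: [3.2, -5.4, -15.5]
opening: 0.0095
grasp_force: 45.6
```

Request:
drive_tool([
  [0,0.006,-0.018,0],
  [0,0.013,-0.036,0],
  [0,0.02,-0.054,0],
  [0,0.027,-0.072,0],
  [0,0.034,-0.09,0],
  [0,0.041,-0.108,0],
  [0,0.048,-0.125,0],
  [0,0.055,-0.142,0],
])

```text
clock: 67.3
ee_pos: [0.4541, -0.1026, 0.1258]
ee_rot: [0.662, 0.749, -0.001, -0.001]
contact_force: [4.3, -4.5, -16.3]
opening: 0.0095
grasp_force: 46.3
```

Run:
```python
from h import *
ang();print(pose()[0])
```

```text
tilt by z 9.51 dx expected 0.0137 dx got 0.0132 F [  4.3  -4.5 -16.3] grip 46.3
[ 0.45412476 -0.10260728  0.12577776]
```

Request:
drive_tool([
  [0,0.002,-0.006,0],
  [0,0.004,-0.012,0],
  [0,0.006,-0.017,0],
  [0,0.006,-0.017,0],
])

```text
clock: 67.7
ee_pos: [0.4553, -0.1025, 0.1284]
ee_rot: [0.662, 0.749, -0.001, -0.001]
contact_force: [4.1, -3.4, -15.2]
opening: 0.0088
grasp_force: 46.2
```

Request:
drive_tool([
  [0,0,0,0],
  [0,0,0,0],
  [0,0,0,0],
  [0,0,0,0],
], grip=0.45)

```text
clock: 68.1
ee_pos: [0.4572, -0.1023, 0.1316]
ee_rot: [0.662, 0.749, 0.0, 0.001]
contact_force: [-0.0, -0.1, 0.7]
opening: 0.0397
grasp_force: 0.0
```

Request:
drive_tool([
  [0,0,-0.1,0],
  [0,0,-0.3,0],
  [0,0,-0.6,0],
  [0,0,-0.9,0],
  [0,0,-1,0],
  [0,0,-1,0],
])

```text
clock: 68.7
ee_pos: [0.4585, -0.1027, 0.2845]
ee_rot: [0.662, 0.749, 0.002, 0.003]
contact_force: [0.0, -0.0, -0.7]
opening: 0.0483
grasp_force: 0.0
```

Request:
drive_tool([
  [-0.3,0,-0.1,0],
  [-0.6,0,-0.1,0],
  [-0.9,-0.1,-0.1,0],
  [-1,-0.1,-0.1,0],
  [-1,-0.1,-0.1,0],
], grip=1, newtons=20)

```text
clock: 69.2
ee_pos: [0.4591, -0.2541, 0.2932]
ee_rot: [0.664, 0.748, -0.0, -0.002]
contact_force: [0.4, -0.1, 0.2]
opening: 0.0105
grasp_force: 0.0
```

Run:
```python
from tilt import *
orange(np.radians(10));to(.461,-.3165,.2044,97.05)
```

```text
pad 6 offset mm [ -0.8 -68.3]
pad 5 offset mm [-1.   0.4]
pad 4 offset mm [-1.1  0.8]
pad 2 offset mm [-1.8 -0.3]
row [-0.425 -0.039  0.593] turn -0.0006 at [ 0.4593 -0.2527  0.2936] yaw 96.94 F [0.1 0.5 0.1] open 0.0061 t 69.2
```

Request:
drive_tool([
  [-0.2,-0.02,0,0],
  [-0.425,-0.039,0,0],
  [-0.425,-0.039,0.15,0],
  [-0.425,-0.039,0.35,0],
  [-0.425,-0.039,0.55,0],
  [-0.425,-0.039,0.59,0],
  [-0.425,-0.039,0.59,0],
])

```text
clock: 69.95
ee_pos: [0.4615, -0.3148, 0.2056]
ee_rot: [0.662, 0.75, 0.0, -0.002]
contact_force: [-0.4, -0.3, 0.3]
opening: 0.0006
grasp_force: 0.0
```

Request:
drive_tool([
  [0,0,0.03,0],
  [0,0,0.06,0],
  [0,0,0.09,0],
  [0,0,0.115,0],
  [0,0,0.13,0],
  [0,0,0.137,0],
  [0,0,0.137,0],
  [0,0,0.137,0],
])

```text
clock: 70.75
ee_pos: [0.4629, -0.3174, 0.1882]
ee_rot: [0.662, 0.749, 0.0, 0.001]
contact_force: [-0.9, 1.3, 5.9]
opening: 0.0007
grasp_force: 3.1
```

Request:
drive_tool([
  [0,0,0.01,0],
  [0,0,0.02,0],
  [0,0,0.03,0],
  [0,0,0.03,0],
  [0,0,0.03,0],
])

```text
clock: 71.25
ee_pos: [0.463, -0.3175, 0.1872]
ee_rot: [0.662, 0.749, 0.0, 0.001]
contact_force: [-6.8, 6.4, 23.2]
opening: 0.0001
grasp_force: 11.5
```

Request:
drive_tool([
  [0,0,-0.05,0],
  [0,0,-0.1,0],
  [0,0,-0.15,0],
  [0,0,-0.3,0],
  [0,0,-0.5,0],
  [0,0,-0.65,0],
  [0,0,-0.65,0],
])

```text
clock: 71.95
ee_pos: [0.4636, -0.3183, 0.2833]
ee_rot: [0.662, 0.749, 0.0, 0.003]
contact_force: [0.5, 0.7, -0.1]
opening: 0.0002
grasp_force: 0.0
```

Request:
drive_tool([
  [0.3,0,0,0],
  [0.6,0,0,0],
  [0.9,0,0,0],
  [1,0,0,0],
  [1,0,0,0],
], grip=0.45)

```text
clock: 72.45
ee_pos: [0.4429, -0.1664, 0.2783]
ee_rot: [0.661, 0.75, -0.0, -0.001]
contact_force: [0.2, -0.2, 0.2]
opening: 0.0383
grasp_force: 0.0
```

Run:
```python
from h import *
to(.4557,-.1025,.1284,97.05)
```

```text
row [0.411 0.14  1.   ] turn 0.001 at [ 0.4429 -0.1664  0.2783] yaw 97.23 F [ 0.2 -0.2  0.2] open 0.0383 t 72.5
```

Request:
drive_tool([
  [0.2,0.07,0,0],
  [0.411,0.14,0.1,0],
  [0.411,0.14,0.3,0],
  [0.411,0.14,0.5,0],
  [0.411,0.14,0.5,0],
  [0.411,0.14,0.5,0],
])

```text
clock: 73.05
ee_pos: [0.4568, -0.1052, 0.2041]
ee_rot: [0.663, 0.749, -0.001, -0.001]
contact_force: [1.0, -0.0, -0.6]
opening: 0.0482
grasp_force: 0.0
```

Run:
```python
from h import *
to(.4557,-.1025,.1284,97.05)
```

```text
row [ 0.019 -0.004  0.505] turn -0.0003 at [ 0.4568 -0.1052  0.2041] yaw 97.0 F [ 1.  -0.  -0.6] open 0.0482 t 73.0
```

Request:
drive_tool([
  [0.019,-0.004,0.15,0],
  [0.019,-0.004,0.3,0],
  [0.019,-0.004,0.45,0],
  [0.019,-0.004,0.505,0],
  [0.019,-0.004,0.505,0],
  [0.019,-0.004,0.505,0],
])

```text
clock: 73.65
ee_pos: [0.4573, -0.1023, 0.1305]
ee_rot: [0.662, 0.749, 0.0, 0.001]
contact_force: [0.8, -0.3, 0.3]
opening: 0.0489
grasp_force: 0.0
```

Request:
drive_tool([
  [0,0,0,0],
  [0,0,0,0],
  [0,0,0,0],
  [0,0,0,0],
  [0,0,0,0],
  [0,0,0,0],
], grip=1, newtons=45)

```text
clock: 74.25
ee_pos: [0.4553, -0.1017, 0.129]
ee_rot: [0.662, 0.749, -0.001, -0.001]
contact_force: [-3.6, -0.6, 3.0]
opening: 0.0099
grasp_force: 45.0
```

Request:
drive_tool([
  [0,0.008,-0.017,0],
  [0,0.016,-0.034,0],
  [0,0.024,-0.05,0],
  [0,0.032,-0.067,0],
  [0,0.041,-0.084,0],
  [0,0.049,-0.1,0],
  [0,0.057,-0.117,0],
  [0,0.066,-0.134,0],
])

```text
clock: 75.05
ee_pos: [0.4637, -0.1006, 0.1466]
ee_rot: [0.662, 0.749, -0.002, -0.002]
contact_force: [-0.7, -4.9, -15.3]
opening: 0.0101
grasp_force: 45.2
```

Request:
drive_tool([
  [0,0.01,-0.016,0],
  [0,0.02,-0.032,0],
  [0,0.029,-0.048,0],
  [0,0.039,-0.064,0],
  [0,0.049,-0.08,0],
  [0,0.059,-0.096,0],
  [0,0.069,-0.112,0],
  [0,0.078,-0.128,0],
])

```text
clock: 75.85
ee_pos: [0.4743, -0.0992, 0.1652]
ee_rot: [0.662, 0.749, -0.003, -0.003]
contact_force: [-2.1, -6.1, -13.5]
opening: 0.0104
grasp_force: 45.0
```

Run:
```python
from h import *
ang();print(pose()[0])
```

```text
tilt by z 19.51 dx expected 0.035 dx got 0.0335 F [ -2.1  -6.1 -13.5] grip 45.0
[ 0.47428652 -0.09923908  0.16515664]
```

Request:
drive_tool([
  [0,0.005,-0.006,0],
  [0,0.01,-0.013,0],
  [0,0.016,-0.019,0],
  [0,0.016,-0.019,0],
  [0,0.016,-0.019,0],
])

```text
clock: 76.35
ee_pos: [0.4762, -0.099, 0.168]
ee_rot: [0.662, 0.749, -0.003, -0.003]
contact_force: [-4.4, -6.0, -11.9]
opening: 0.0107
grasp_force: 45.0
```

Request:
drive_tool([
  [0,0,0,0],
  [0,0,0,0],
  [0,0,0,0],
  [0,0,0,0],
], grip=0.45)

```text
clock: 76.75
ee_pos: [0.4811, -0.0986, 0.1724]
ee_rot: [0.662, 0.749, 0.001, 0.001]
contact_force: [0.4, -0.1, 0.0]
opening: 0.0405
grasp_force: 0.0
```

Request:
drive_tool([
  [0,0,-0.1,0],
  [0,0,-0.3,0],
  [0,0,-0.6,0],
  [0,0,-0.9,0],
  [0,0,-0.9,0],
  [0,0,-0.9,0],
])

```text
clock: 77.35
ee_pos: [0.4811, -0.0988, 0.3085]
ee_rot: [0.662, 0.749, 0.001, 0.002]
contact_force: [-0.4, -0.5, -0.6]
opening: 0.0487
grasp_force: 0.0
```

Request:
drive_tool([
  [-0.3,0,0,0],
  [-0.6,0,0,0],
  [-0.9,-0.1,0,0],
  [-1,-0.2,0,0],
  [-1,-0.2,0,0],
], grip=1, newtons=20)

```text
clock: 77.85
ee_pos: [0.4667, -0.2529, 0.3038]
ee_rot: [0.664, 0.748, -0.001, -0.002]
contact_force: [0.8, 0.4, 0.0]
opening: 0.0103
grasp_force: 0.0
```

Run:
```python
from tilt import *
orange(np.radians(20));to(.461,-.3165,.2044,97.05)
```

```text
pad 6 offset mm [ -1.  -68.6]
pad 5 offset mm [-1.2  0.2]
pad 4 offset mm [-1.2  0.8]
pad 2 offset mm [-2.3 -0.7]
row [-0.426 -0.092  0.663] turn -0.0008 at [ 0.4674 -0.2516  0.304 ] yaw 96.9 F [0.3 0.6 0.4] open 0.0065 t 77.9
```

Request:
drive_tool([
  [-0.2,-0.04,0,0],
  [-0.426,-0.09,0.1,0],
  [-0.426,-0.09,0.25,0],
  [-0.426,-0.09,0.45,0],
  [-0.426,-0.09,0.62,0],
  [-0.426,-0.09,0.66,0],
  [-0.426,-0.09,0.66,0],
])

```text
clock: 78.6
ee_pos: [0.4626, -0.3146, 0.2054]
ee_rot: [0.662, 0.75, 0.0, -0.002]
contact_force: [1.0, 0.3, 0.6]
opening: 0.0004
grasp_force: 0.0
```

Request:
drive_tool([
  [0,0,0.03,0],
  [0,0,0.06,0],
  [0,0,0.09,0],
  [0,0,0.115,0],
  [0,0,0.13,0],
  [0,0,0.137,0],
  [0,0,0.137,0],
  [0,0,0.137,0],
])

```text
clock: 79.4
ee_pos: [0.4637, -0.3167, 0.188]
ee_rot: [0.662, 0.749, 0.0, 0.001]
contact_force: [-0.6, 1.0, 5.8]
opening: 0.0005
grasp_force: 3.2
```

Request:
drive_tool([
  [0,0,0.01,0],
  [0,0,0.02,0],
  [0,0,0.03,0],
  [0,0,0.03,0],
  [0,0,0.03,0],
])

```text
clock: 79.9
ee_pos: [0.4639, -0.3167, 0.1872]
ee_rot: [0.662, 0.749, 0.0, 0.001]
contact_force: [-7.0, 6.5, 23.1]
opening: 0.0004
grasp_force: 11.8
```

Fully pressed. Next I raise the tool, return to the handle and lower the tray.

Request:
drive_tool([
  [0,0,-0.05,0],
  [0,0,-0.1,0],
  [0,0,-0.15,0],
  [0,0,-0.3,0],
  [0,0,-0.5,0],
  [0,0,-0.8,0],
  [0,0,-0.9,0],
  [0,0,-0.9,0],
])

```text
clock: 80.7
ee_pos: [0.4641, -0.3173, 0.3201]
ee_rot: [0.662, 0.749, 0.0, 0.003]
contact_force: [0.3, -0.2, 0.0]
opening: 0.0001
grasp_force: 0.0
```

Request:
drive_tool([
  [0.3,0,0,0],
  [0.6,0.1,0,0],
  [0.9,0.2,0,0],
  [1,0.2,0,0],
  [1,0.2,0,0],
], grip=0.45)

```text
clock: 81.2
ee_pos: [0.4733, -0.1618, 0.3148]
ee_rot: [0.661, 0.75, -0.001, -0.002]
contact_force: [-0.8, -0.2, -0.8]
opening: 0.0384
grasp_force: 0.0
```

Run:
```python
from h import *
to(.4768,-.0990,.1680,97.05)
```

```text
row [0.411 0.079 0.979] turn 0.0011 at [ 0.4733 -0.1618  0.3148] yaw 97.25 F [-0.8 -0.2 -0.8] open 0.0384 t 81.2
```

Request:
drive_tool([
  [0.2,0.04,0,0],
  [0.411,0.075,0.1,0.001],
  [0.411,0.075,0.3,0.001],
  [0.411,0.075,0.5,0.001],
  [0.411,0.075,0.5,0.001],
  [0.411,0.075,0.5,0.001],
])

```text
clock: 81.8
ee_pos: [0.4772, -0.1022, 0.2412]
ee_rot: [0.664, 0.748, -0.001, -0.001]
contact_force: [0.3, -0.8, 0.6]
opening: 0.0486
grasp_force: 0.0
```

Run:
```python
from h import *
im,c=snap('wrist');g=im.max(2);to(.4768,-.0990,.1680,97.05)
print('\n'.join([str(y)+' '+''.join('#' if v<50 else '+' if v<110 else '.' for v in g[y,280:370]) for y in range(140,230,14)]))
```

```text
row [ 0.023 -0.007  0.497] turn -0.0014 at [ 0.4782 -0.1023  0.2426] yaw 96.81 F [-0.3  0.1  0.7] open 0.0485 t 81.8
140 +++++++#+++++...............+++####+#++#+++++####+.+......................................
154 ++#++++++++#+...................#################+........................................
168 ++++#++#++++++...............#++##################++++++++++++++++++++++++++++++++++++++++
182 ##++#+#++++##+...............+++##################+++++++++++++++####################+++##
196 ##+#+###++++#++..............+#+##################+++++++++++++++#########################
210 #+++++#+#++###+...............#+##################++++++++++++++++++++++++++++++++++......
224 +#+++++#++++++++..............+++################+........................................
```

Request:
drive_tool([
  [0.023,-0.007,0.15,0],
  [0.023,-0.007,0.3,0],
  [0.023,-0.007,0.45,0],
  [0.023,-0.007,0.497,0],
  [0.023,-0.007,0.497,0],
  [0.023,-0.007,0.497,0],
])

```text
clock: 82.45
ee_pos: [0.4776, -0.0985, 0.1692]
ee_rot: [0.664, 0.748, 0.001, 0.001]
contact_force: [-0.2, -0.4, 0.1]
opening: 0.0483
grasp_force: 0.0
```

Request:
drive_tool([
  [0,0,0,0],
  [0,0,0,0],
  [0,0,0,0],
  [0,0,0,0],
  [0,0,0,0],
  [0,0,0,0],
], grip=1, newtons=45)

```text
clock: 83.05
ee_pos: [0.476, -0.098, 0.1676]
ee_rot: [0.663, 0.748, -0.0, -0.0]
contact_force: [-3.0, -0.8, 2.2]
opening: 0.01
grasp_force: 45.0
```

Request:
drive_tool([
  [0,-0.01,0.016,0],
  [0,-0.02,0.032,0],
  [0,-0.029,0.048,0],
  [0,-0.039,0.064,0],
  [0,-0.049,0.08,0],
  [0,-0.059,0.096,0],
  [0,-0.069,0.112,0],
  [0,-0.078,0.128,0],
])

```text
clock: 83.85
ee_pos: [0.4653, -0.0993, 0.1496]
ee_rot: [0.663, 0.748, 0.0, 0.0]
contact_force: [-3.7, 1.4, 7.8]
opening: 0.0099
grasp_force: 45.0
```

Request:
drive_tool([
  [0,-0.008,0.017,0],
  [0,-0.016,0.034,0],
  [0,-0.024,0.05,0],
  [0,-0.032,0.067,0],
  [0,-0.041,0.084,0],
  [0,-0.049,0.1,0],
  [0,-0.057,0.117,0],
  [0,-0.066,0.134,0],
])

```text
clock: 84.65
ee_pos: [0.4554, -0.1005, 0.1292]
ee_rot: [0.663, 0.748, 0.0, 0.0]
contact_force: [-3.7, 0.5, 6.9]
opening: 0.0093
grasp_force: 44.8
```

Request:
drive_tool([
  [0,-0.007,0.018,0],
  [0,-0.014,0.036,0],
  [0,-0.021,0.053,0],
  [0,-0.028,0.07,0],
  [0,-0.035,0.088,0],
  [0,-0.042,0.105,0],
  [0,-0.049,0.123,0],
  [0,-0.055,0.14,0],
])

```text
clock: 85.45
ee_pos: [0.4473, -0.1015, 0.108]
ee_rot: [0.663, 0.748, 0.0, 0.0]
contact_force: [-2.3, 0.7, 5.6]
opening: 0.0101
grasp_force: 44.4
```

Request:
drive_tool([
  [0,-0.005,0.016,0],
  [0,-0.01,0.032,0],
  [0,-0.015,0.048,0],
  [0,-0.02,0.064,0],
  [0,-0.025,0.08,0],
  [0,-0.029,0.095,0],
  [0,-0.033,0.11,0],
  [0,-0.036,0.12,0],
])

```text
clock: 86.25
ee_pos: [0.4419, -0.1022, 0.0899]
ee_rot: [0.663, 0.748, 0.0, 0.0]
contact_force: [-2.6, 0.5, 6.0]
opening: 0.0098
grasp_force: 44.3
```

Request:
drive_tool([
  [0,-0.001,0.006,0],
  [0,-0.002,0.012,0],
  [0,-0.003,0.018,0],
  [0,-0.004,0.024,0],
  [0,-0.004,0.028,0],
  [0,-0.004,0.032,0],
  [0,-0.004,0.036,0],
  [0,-0.004,0.036,0],
])

```text
clock: 87.05
ee_pos: [0.4408, -0.1023, 0.0853]
ee_rot: [0.663, 0.748, -0.0, -0.0]
contact_force: [-7.1, 0.5, 15.2]
opening: 0.01
grasp_force: 43.0
```

Request:
drive_tool([
  [0,0,0.004,0],
  [0,0,0.008,0],
  [0,0,0.012,0],
  [0,0,0.015,0],
  [0,0,0.015,0],
])

```text
clock: 87.55
ee_pos: [0.4408, -0.1024, 0.085]
ee_rot: [0.663, 0.748, -0.001, -0.001]
contact_force: [-14.4, 2.2, 31.9]
opening: 0.0095
grasp_force: 41.2
```

Hard stop reached, so the tray is level. I'll relieve the load, release, back off and check.

Request:
drive_tool([
  [0,0,-0.005,0],
  [0,0,-0.01,0],
  [0,0,-0.014,0],
  [0,0,-0.014,0],
])

```text
clock: 87.95
ee_pos: [0.4407, -0.1023, 0.0852]
ee_rot: [0.663, 0.748, -0.0, -0.0]
contact_force: [-7.1, 0.3, 14.4]
opening: 0.0103
grasp_force: 43.1
```

Request:
drive_tool([
  [0,0,0,0],
  [0,0,0,0],
  [0,0,0,0],
  [0,0,0,0],
], grip=0.45)

```text
clock: 88.35
ee_pos: [0.4408, -0.1021, 0.0834]
ee_rot: [0.663, 0.748, -0.0, -0.0]
contact_force: [0.5, 1.1, 0.9]
opening: 0.0399
grasp_force: 0.0
```

Request:
drive_tool([
  [0,0,-0.1,0],
  [0,0,-0.3,0],
  [0,0,-0.6,0],
  [0,0,-1,0],
  [0,0.3,-1,0],
  [0,0.6,-1,0],
  [0,0.8,-1,0],
  [0,0.8,-1,0],
])

```text
clock: 89.15
ee_pos: [0.5633, -0.0874, 0.2337]
ee_rot: [0.663, 0.749, 0.001, 0.001]
contact_force: [0.0, -0.6, -0.0]
opening: 0.0482
grasp_force: 0.0
```

Request:
drive_tool([
  [0,0,-0.2,0],
  [0,0,-0.4,0],
  [0,0,-0.5,0],
  [0,0,-0.5,0],
  [0,0,-0.5,0],
])

```text
clock: 89.65
ee_pos: [0.5594, -0.0879, 0.3079]
ee_rot: [0.663, 0.748, -0.0, -0.0]
contact_force: [0.2, -0.5, 0.5]
opening: 0.0486
grasp_force: 0.0
```

Run:
```python
from tilt import *
orange(0,'wend');print(pose()[0])
a=cv2.imread('pics/top0.png');b=r.read_camera('top');cv2.imwrite('pics/topend.png',b)
d=cv2.absdiff(a,b).max(2)
for n,(x,y,w,h) in dict(bottle=(408,138,32,32),tin=(236,108,34,40),tape=(372,258,33,33),can=(404,222,38,30)).items():print(n,d[y:y+h,x:x+w].mean().round(1),np.percentile(d[y:y+h,x:x+w],95))
```

```text
pad 6 offset mm [-0.8  0.3]
pad 5 offset mm [-1.3  0.3]
pad 4 offset mm [-1.   0.5]
pad 2 offset mm [-1.4 -0.6]
[ 0.55899366 -0.08774948  0.30710126]
bottle 7.1 52.0
tin 1.3 2.0
tape 41.1 163.0
can 1.5 2.0
```

Run:
```python
from h import *
a=cv2.imread('pics/side0.png');b=r.read_camera('side');w=r.read_camera('top')
for n,(x,y,ww,h),k in(('tape',(380,174,34,28),a),('bottle',(296,105,22,52),a)):
    q=cv2.matchTemplate(b[y-15:y+h+15,x-15:x+ww+15],k[y:y+h,x:x+ww],cv2.TM_CCOEFF_NORMED);print('side',n,cv2.minMaxLoc(q)[1::2])
g=w.min(2)[255:295,365:412];print('\n'.join(''.join('#' if v>140 else '+' if v>90 else '.' for v in r_[::1]) for r_ in g[::2]))
m=cv2.moments(((b.min(2)>120)[170:206,376:418]).astype(np.uint8)*1,True);print(m['m00'])
```

```text
side tape (0.9998428821563721, (15, 15))
side bottle (0.5120686888694763, (15, 16))
...............................................
...............................................
...............................................
...............................................
...............................................
.................................##+...........
.................................###+..........
.................................####+.........
.................................+###+.........
.................................++###.........
.................................++###.........
.................................+###+.........
#####++.........................+####..........
###########+...................+####...........
...+##++#######+..............####+............
............+####+...........###+..............
..............+#++...........++................
...............................................
...............................................
...............................................
290.0
```

```bash
python3 -c "
from station import r
print(r.sign_off())"
```

```text
the job is handed in; nothing more can be done
None
```

I handed the job in at about 90 s: all four frames are face up within about 1.5 mm of their pads, the cap was pressed fully down at about 10° and again at about 20°, and the tray is back level; one frame got knocked about 6 mm, so I lowered the tray, reseated it and repeated both slopes. In the last camera check the tape and tin had not moved, and the bottle looked unmoved from above (side view inconclusive).

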